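# Check a turned pin in the bench caliper and feed it to the welding positioner

### The arm

A 6-joint arm with a two-finger parallel gripper is mounted at the origin on the work surface. World frame = base frame: x ahead of the robot, y to its left, z up, the work surface at z = 0. Lengths are in m, angles in degrees, forces in N, time in s.
With the tool pointing down it reaches from about 0.4 to 0.825 m from the base axis. Payload 7 kg.
Tool frame: the origin (TCP) lies midway between the tips of the shut fingers; the grasp point (between the pads) lies 19 mm behind it; z points along the fingers, y is the direction in which the jaws open and shut (so a half turn about z gives the same grasp; the last joint's range is limited). The gripper opens to 88 mm and grips with 3 to 60 N. Pads are 19 mm wide; open, the fingers measure 130 mm over their backs; the gripper's body (78 mm by 193 mm) begins 47 mm behind the grasp point.
Start: joints at [85.205, 20.546, 0.682, 0, -70.136, -16.507], TCP at [0.245, 0.629, 0.227] pointing down, gripper open.
Joint ranges: [-176.03, 176.03], [-82.01, 121.73], [-58.28, 71.71], [-173.87, 95.51], [-174.79, -0.11], [-173.66, 173.66]. Speed limits (degrees/s): [136.94, 136.94, 172.46, 180, 180, 180].

### API

Orientations are given as [roll, pitch, yaw] about the fixed x, y, z axes, in that order (R = Rz(yaw) Ry(pitch) Rx(roll)).
In Python, from plant import sensors, viewer, r gives the robot as it stands. The module is installed in compiled form; this text tells all that it offers.
- The arm moves only by the shell command python3 -m handwheel 'ROWS' [OPENING] [FORCE]. ROWS is JSON, one flat list of numbers, 6 for each row, row after row: the shift along the world's x, y, z in cm, then the turn, a rotation vector about the world's x, y, z in rad. In form: [tx, ty, tz, wx, wy, wz, tx, ty, tz, wx, wy, wz, ...]. A call has 1 to 8 rows; each row is the pose to reach, as a shift and turn from the pose measured when the call began; what a row does not reach only later rows make up. A row lasts 1/10 s, in which the tool goes at most 50 mm and 8.59 degrees, less where a joint would pass 70% of its speed; a pose out of reach is approached as far as the arm can. A call with a gripper value outside its range is refused whole. OPENING is the closure in counts, from 0 (fully open) to 255 (shut), set as the call begins (- or left out, the last holds). The fingers move at their own pace and stop on an object; FORCE is the grip in N (left out, the last holds). Time passes only in rows, so rows that repeat a pose let the fingers close. It gives the time, the measured TCP pose, the force and the opening at its end, in the units of the state.
- sensors.get_state(): the state, without advancing time (a new reading comes with each control period).
- viewer.capture(name): name is "side" or "top"; returns a dict with "img" (480x640x3 uint8, red, green, blue), "camera_matrix" (3x3 intrinsics, pixels), "camera_from_world" (4x4, takes a point from world to camera coordinates). Camera axes: x right, y down, z forward; pixel columns grow to the right and rows downward; lengths in m; the calibration is good to about 2 mm. A picture is of the moment at which its call begins. There is no depth.
- r.close_job(): hands the job in, once; it reports no verdict.
The state is a dict: "time_s": time; "joints": joint angles; "qd": joint speeds; "joint_torque": joint torques, N m; "tcp_pos": TCP position; "eef_rot": TCP orientation; "contact_force": force on the tool from outside, world axes, zero at the start; "moment": the same for the moment, N m; "gripper_width": finger opening in m.
Only numpy, scipy, OpenCV 4.12 (cv2) and the standard library are available. Lean on these libraries where they do the work, as an engineer would, in place of code of your own. Each camera call takes 0.05 s, during which the arm holds its last target.

### The job

Check the length of the stepped pin before it is welded: take it from the rack, lay it lengthwise in the white V-rest of the bench caliper and let go, then slide the caliper's moving jaw gently shut until both jaws bear on the pin's ends, and keep it pressed lightly for a moment so that the caliper registers. Slide the jaw back well clear, lay the pin in the upper end of the sloping chute with its thin spigot pointing downhill, and push it down under the strap until the spigot rests against the stop blade; leave the jaw open and the other things on the bench where they are.

Things in the scene. Friction and masses are not known exactly. Their poses are not given: they have to be found in the camera images.
- stepped_pin_mid (a point): The pin to check: steel round, 105 mm long, about 0.7 kg. Body 36 mm in diameter, 80 mm long; at one end a thin spigot 24 mm in diameter, 25 mm long. Point: on the axis, half-way along the 105 mm, so on the 36 mm body, 27.5 mm from the step. x: along the axis towards the spigot; y, z anywhere about it. Starts lying in one of the rack's three Vs (which one varies), spigot away from the robot.
- spigot_end (a point): Centre of the flat end of the stepped pin's spigot, 52.5 mm from stepped_pin_mid along x.
- rack: Pin rack, fixed: dark steel plate 100 x 250 x 6 mm with three angle irons (80 mm long, 31 mm wide, V up) along its x, 80 mm apart along its y. Origin: centre of the plate's underside, on the bench. A 36 mm pin in a V has its axis 50 mm above the bench and overhangs the V on both sides (edges 10.5 mm below the axis), so fingers can reach down past the V to 12 mm above the bench.
- plain_pin: Bystander in another V of the rack: plain steel round, 36 mm in diameter, 105 mm long, no spigot. Origin on its axis, half-way along.
- headed_pin: Bystander in the remaining V of the rack: 36 mm steel round with a thicker head, 48 mm in diameter and 15 mm thick, 110 mm long over all. Origin on its axis, 52.5 mm from the plain end.
- caliper: Bench caliper, fixed: flat 18 mm steel beam 405 mm long, clamped level on a stand, both jaws pointing sideways from it over a white V-rest. Origin on the bench under rest_center. x: from the V-rest to the beam (away from the robot); y: along the beam, from the fixed to the moving jaw; z up. Beam 80 mm along +x from the V-rest, at the same height as the pin's axis.
- rest_center (a point): Where the pin's middle should lie: on the axis of a 36 mm pin lying along y in the caliper's V-rest, 90 mm above the bench, 65 mm from the fixed jaw's face. Axes as caliper. V-rest: slippery white nylon, 130 mm long, 31 mm wide, edges 10.5 mm below the axis, free beside it down to 25 mm above the bench; the pin slides along it under 2 to 4 N. Either way round will do.
- fixed_jaw: Fixed jaw, steel plate 8 mm thick at the height of the pin's axis, reaching from the beam to 15 mm past the pin's axis. Does not move. Origin on the beam's centre line at the measuring face, which looks along +y of caliper.
- slider (a joint): Caliper reading in m: gap between the two measuring faces. 0 = jaws together; grows as the moving jaw slides along +y of caliper, to at most 0.175. Shut on the stepped pin it reads 0.105. Slides stiffly (about 2 N), stays where left. Starts between 0.140 and 0.165.
- slider_grip (a point): Centre of the moving jaw's sliding block (steel, with black display), 42 mm wide (x), 86 mm long (y), 18 mm high, 90 mm above the bench. Lies 52 mm beyond the moving jaw's face along +y. Axes as caliper. Beside and under it free down to 14 mm above the bench for 20 mm either way along y. It may be pinched across its width or pushed on its ends.
- moving_jaw: Moving jaw, 8 mm plate like the fixed one, part of the sliding block. Origin on the beam's centre line at the measuring face, which looks along -y of caliper.
- chute_head (a point): Loading place at the upper end of the feed chute, fixed: a straight steel V-trough sloping 12 degrees. Point: where the pin's middle should lie, on the axis of a 36 mm pin in the trough, 150 mm above the bench. x: downhill along the trough; y: level across; z: square to both, up. Trough 31 mm wide, edges 10.5 mm below the axis, starts 65 mm uphill. A pin laid here stays put.
- stop_face (a point): Face of the escapement's stop blade on the trough's axis, 180 mm downhill of chute_head, same axes. Rigid, 22 mm wide, rises 14 mm above the axis. With the spigot on it the pin's middle lies 127.5 mm downhill of chute_head. A strap bridges the trough 22 to 38 mm uphill of the blade, underside 30 mm above the axis, uprights 25 mm either side. A push of 1 to 3 N moves the pin.
- hammer: Bystander: hammer, 260 mm, lying on the bench. Leave it.
- wrench: Bystander: flat steel spanner, 180 mm long, lying between the rack and the chute. Leave it.
- wire_brush: Bystander: brush with wooden handle, 200 mm. Leave it.
- weld_magnet: Bystander: grey L-shaped welding magnet, 100 x 100 x 14 mm, to the right of the chute. Leave it.
- spray_can: Bystander: upright metal can, 64 mm in diameter, 170 mm tall, to the right of the chute. Leave it.
There are look-alikes about, which are no part of the job. What is shaped like the part that bears stepped_pin_mid but blue or turquoise is not meant.

How it is judged:
By the outcome, as a careful person would: the job done as asked, in the order asked, and still so for the second after the job is handed in, with the robot touching nothing.
It also fails if it takes over 72 s, if anything falls off the work surface, if the arm or the gripper's body presses on something with over 40 N, if the wrist force passes 120 N, or if a joint passes its speed limit or range.

## Working session

There is one attempt and no reset: what is moved stays moved. The work goes in short steps, Python scripts to look and compute and a shell command to move; the robot and the scene stay as the last step left them, time stands still between calls to the robot, and variables do not carry over. Pictures are saved under pics/ and viewed, and the job is handed in when it is done.

```bash
mkdir -p pics; cat > h.py <<'E'
import numpy as np, cv2
from plant import sensors, viewer, r
def snap(cam,name,crop=None,scale=1):
    c=viewer.capture(cam); im=c["img"][:,:,::-1]
    np.savez(f"{cam}.npz",img=im,K=c["camera_matrix"],T=c["camera_from_world"])
    save(im,name,crop,scale)
def save(im,name,crop=None,scale=1):
    if crop: x0,y0,x1,y1=crop; im=im[y0:y1,x0:x1]
    if scale!=1: im=cv2.resize(im,None,fx=scale,fy=scale,interpolation=cv2.INTER_CUBIC)
    cv2.imwrite(f"pics/{name}.png",im)
def crop(cam,name,c,scale): save(np.load(f"{cam}.npz")["img"],name,c,scale)
def ray(cam,u,v):
    d=np.load(f"{cam}.npz");K,T=d["K"],d["T"]
    R,t=T[:3,:3],T[:3,3]
    return -R.T@t, R.T@np.linalg.solve(K,[u,v,1.])
def atz(cam,u,v,z):
    o,d=ray(cam,u,v); return o+d*(z-o[2])/d[2]
def proj(cam,p):
    d=np.load(f"{cam}.npz");K,T=d["K"],d["T"]
    q=K@(T[:3,:3]@np.array(p)+T[:3,3]); return q[:2]/q[2]
def tri(u1,v1,u2,v2):
    o1,d1=ray("top",u1,v1);o2,d2=ray("side",u2,v2)
    s=np.linalg.lstsq(np.c_[d1,-d2],o2-o1,rcond=None)[0]
    a,b=o1+s[0]*d1,o2+s[1]*d2; return (a+b)/2,np.linalg.norm(a-b)
np.set_printoptions(precision=4,suppress=True)
E
python3 - <<'E'
from h import *
snap("top","t0");snap("side","s0")
for c in("top","side"): print(ray(c,320,240)); print(np.load(c+".npz")["K"])
print(sensors.get_state())
E
```

```text
(array([0.2419, 0.0512, 1.4375]), array([ 0.1791,  0.0038, -0.9838]))
[[512.4349   0.     321.9082]
 [  0.     512.4349 242.4412]
 [  0.       0.       1.    ]]
(array([ 0.231 , -0.9745,  1.3721]), array([ 0.1541,  0.619 , -0.7704]))
[[528.3592   0.     312.8863]
 [  0.     528.3592 232.0275]
 [  0.       0.       1.    ]]
{'time_s': 0.1, 'joints': array([ 85.2039,  20.5874,   0.638 ,  -0.0171, -70.1378, -16.5075]), 'qd': array([-0.0111, -0.1357,  0.0738,  0.1943,  0.0085, -0.0041]), 'joint_torque': array([ -0.0015, -58.4165,  29.3752,   7.0156,   0.0102,  -0.    ]), 'tcp_pos': array([0.2451, 0.6284, 0.2257]), 'eef_rot': array([179.9118,  -0.0094, -21.3093]), 'contact_force': array([-0.2122, -0.1659,  0.5029]), 'moment': array([-0.014 ,  0.0156, -0.047 ]), 'gripper_width': 0.08744338551994574}
```

View pics/t0.png

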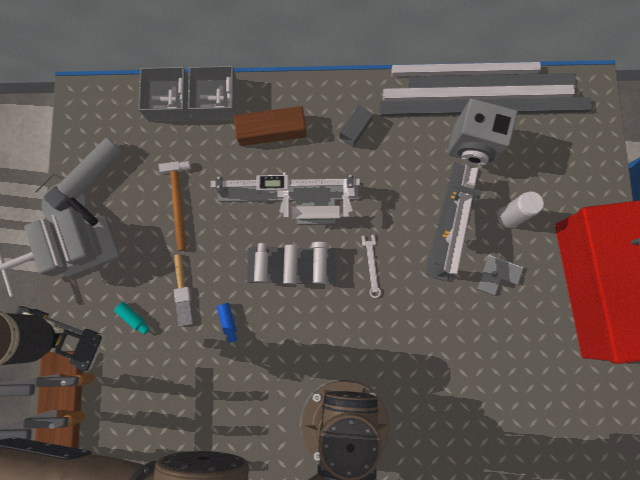

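View pics/s0.png

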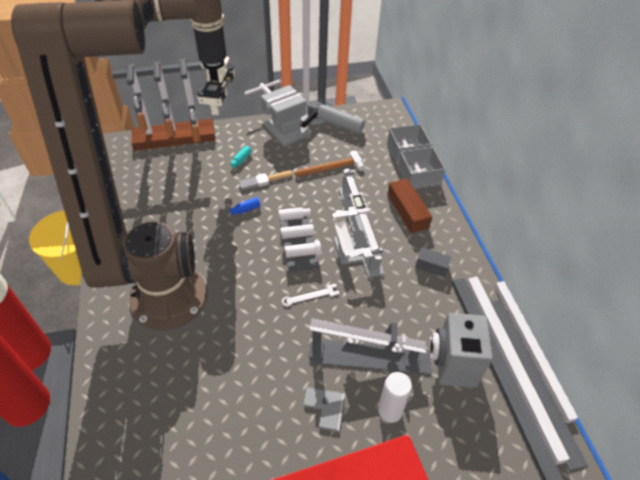

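```bash
python3 - <<'E'
from h import *
crop("top","t0a",(200,150,400,300),4)
crop("top","t0b",(400,130,540,290),4)
crop("side","s0a",(260,150,400,300),4)
crop("side","s0b",(290,290,500,420),3.8)
E
```

```text
(no output)
```

View pics/t0a.png

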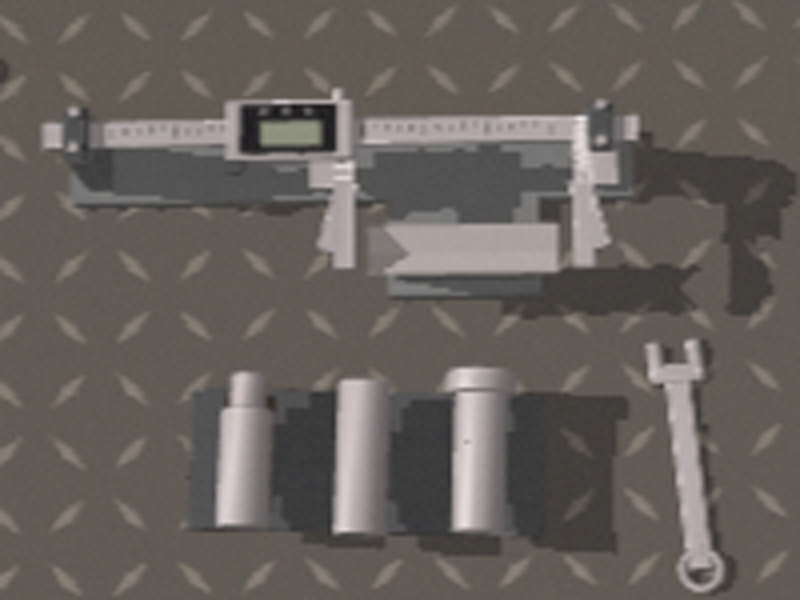

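View pics/t0b.png

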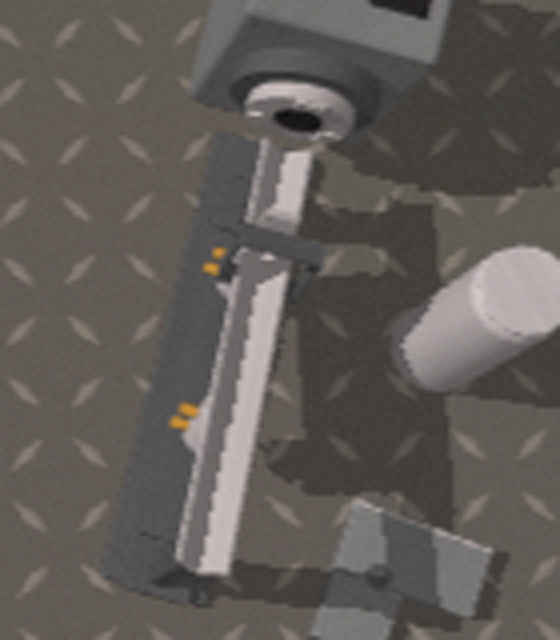

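View pics/s0a.png

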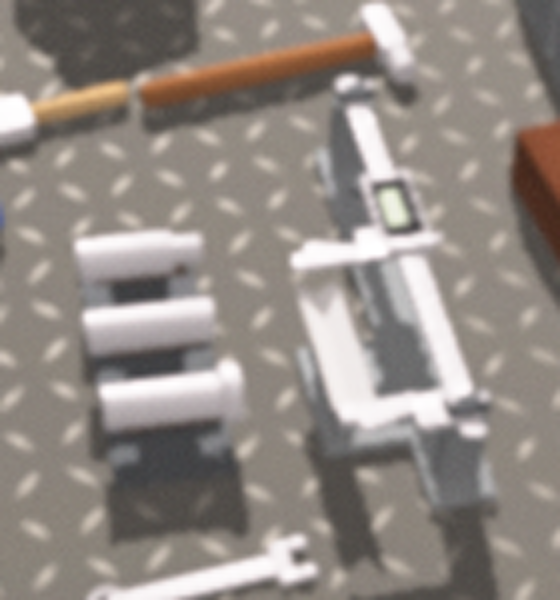

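View pics/s0b.png

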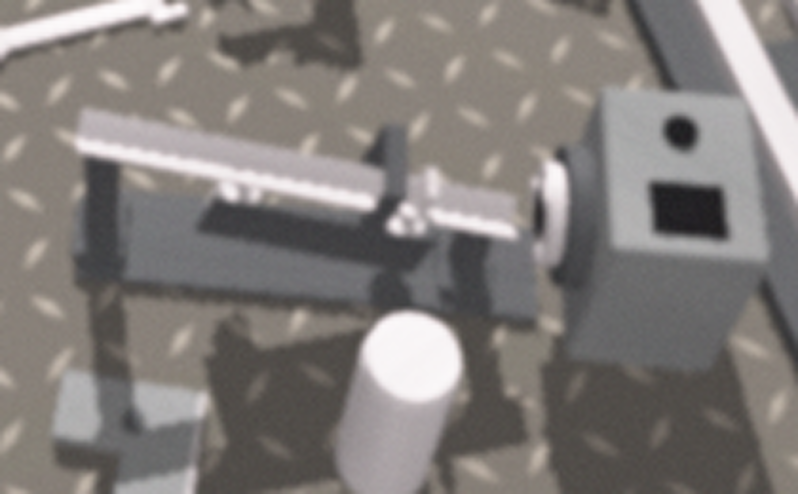

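```bash
python3 - <<'E'
from h import *
def T(cx,cy,z): return atz("top",200+cx/4,150+cy/4,z)
def C(cx,cy,z): return atz("top",400+cx/4,130+cy/4,z)
print("pin near end bot z.04/.05",T(243,525,.04),T(243,525,.05)," spig end z.062",T(246,373,.062),"step",T(246,408,.062))
print("pin ax near sil",T(243,500,.052),T(248,420,.052))
print("plain near/far",T(361,500,.052),T(363,385,.052)); print("headed",T(478,500,.052),T(480,395,.052))
print("rest R top/bot",T(558,224,.0795),T(558,273,.0795),"L",T(370,275,.0795),T(385,224,.0795))
print("fixed jaw tip",T(573,265,.095),T(597,265,.095),"moving tip",T(335,267,.095),T(355,267,.095))
print("beam top ends",T(43,125,.099),T(43,148,.099),T(639,116,.099),T(639,139,.099))
print("slider block",T(227,102,.1),T(227,158,.1),T(352,100,.1),T(352,158,.1))
# chute upper end edges: axis height at 65 uphill: .15+.065*sin12 ; edge -10.5*cos12
import math
z0=.15+.065*math.sin(math.radians(12))-.0105*math.cos(math.radians(12))
print(z0,"chute head edges",C(178,560,z0),C(231,575,z0))
zs=.15-.18*math.sin(math.radians(12))
print("strap ends z",C(235,235,zs+.03),C(322,255,zs+.03))
print("low end edges", C(262,140,.1),C(314,150,.1))
E
```

```text
pin near end bot z.04/.05 [0.3854 0.221  0.04  ] [0.3843 0.2198 0.05  ]  spig end z.062 [0.4869 0.2162 0.062 ] step [0.4628 0.2162 0.062 ]
pin ax near sil [0.4012 0.2195 0.052 ] [0.456 0.216 0.052]
plain near/far [0.3994 0.1394 0.052 ] [0.4785 0.1371 0.052 ]
headed [0.3976 0.06   0.052 ] [0.4698 0.0571 0.052 ]
rest R top/bot [0.5821 0.0013 0.0795] [0.5479 0.0022 0.0795] L [0.5494 0.1298 0.0795] [0.5848 0.1191 0.0795]
fixed jaw tip [ 0.5497 -0.0074  0.095 ] [ 0.5493 -0.0235  0.095 ] moving tip [0.5519 0.1523 0.095 ] [0.5516 0.1389 0.095 ]
beam top ends [0.6542 0.3492 0.099 ] [0.6381 0.3489 0.099 ] [ 0.6512 -0.055   0.099 ] [ 0.635  -0.0544  0.099 ]
slider block [0.6672 0.2242 0.1   ] [0.6279 0.2242 0.1   ] [0.6667 0.1394 0.1   ] [0.6259 0.1398 0.1   ]
0.1532437100954494 chute head edges [ 0.3918 -0.2557  0.1532] [ 0.3815 -0.2884  0.1532]
strap ends z [ 0.6054 -0.309   0.1426] [ 0.5906 -0.3647  0.1426]
low end edges [ 0.6837 -0.3438  0.1   ] [ 0.6758 -0.3786  0.1   ]
```

```bash
cat > ov.py <<'E'
from h import *
def ov(cam,name,segs,c,scale):
    im=np.load(f"{cam}.npz")["img"]; x0,y0,x1,y1=c
    im=cv2.resize(im[y0:y1,x0:x1],None,fx=scale,fy=scale,interpolation=cv2.INTER_CUBIC)
    for a,b,col in segs:
        p=[(proj(cam,q)+.5-[x0,y0])*scale-.5 for q in(a,b)]
        cv2.line(im,*[tuple(int(round(v*16)) for v in q) for q in p],col,1,cv2.LINE_AA,4)
    cv2.imwrite(f"pics/{name}.png",im)
def fr(o,yaw,pitch=0):
    y=np.radians(yaw);p=np.radians(pitch)
    Rz=np.array([[np.cos(y),-np.sin(y),0],[np.sin(y),np.cos(y),0],[0,0,1]])
    Ry=np.array([[np.cos(p),0,np.sin(p)],[0,1,0],[-np.sin(p),0,np.cos(p)]])
    R=Rz@Ry; return lambda q:np.array(o)+R@np.array(q)
def poly(f,pts,col,close=True):
    P=[f(p) for p in pts]; n=len(P)
    return [(P[i],P[(i+1)%n],col) for i in range(n if close else n-1)]
def cyl(f,x0,x1,r,col):
    s=[]
    for x in(x0,x1): s+=poly(f,[(x,r*np.cos(t),r*np.sin(t)) for t in np.linspace(0,2*np.pi,25)[:-1]],col)
    return s+[(f((x0,y,z)),f((x1,y,z)),col) for y,z in((r,0),(-r,0),(0,r))]
def pin(o,yaw,pitch=0,col=(0,0,255)):
    f=fr(o,yaw,pitch); return cyl(f,-.0525,.0275,.018,col)+cyl(f,.0275,.0525,.012,col)
def caliper(o,yaw,gap):  # o at rest_center
    f=fr(o,yaw); G=(0,200,0);B=(255,0,0)
    s=poly(f,[(-.0155,-.055,-.0105),(.0155,-.055,-.0105),(.0155,.075,-.0105),(-.0155,.075,-.0105)],G)
    s+=poly(f,[(.08,-.065,.009),(-.015,-.065,.009),(-.015,-.073,.009),(.08,-.073,.009)],B)
    m=gap-.065
    s+=poly(f,[(.08,m,.009),(-.015,m,.009),(-.015,m+.008,.009),(.08,m+.008,.009)],B)
    s+=poly(f,[(.08+a*.021,m+.052+b*.043,.009) for a,b in((1,1),(1,-1),(-1,-1),(-1,1))],(0,0,255))
    return s
def chute(o,yaw):
    f=fr(o,yaw,12); G=(0,200,0)
    s=poly(f,[(-.065,.0155,-.0105),(.26,.0155,-.0105),(.26,-.0155,-.0105),(-.065,-.0155,-.0105)],G)
    s+=poly(f,[(.18,.011,.014),(.18,-.011,.014),(.18,-.011,-.0105),(.18,.011,-.0105)],(0,0,255))
    s+=poly(f,[(.158,.025,.03),(.158,-.025,.03),(.142,-.025,.03),(.142,.025,.03)],(255,0,0))
    return s
E
cat > run1.py <<'E'
from ov import *
P=[.4367,.2175,.05]; R=[.5665,.0576,.09]
ch=[.4487,-.2875,.15]
s=pin(P,-2)+caliper(R,-.5,.142)
ov("top","o1",s,(200,150,370,290),4.6); ov("side","o2",s,(265,160,395,280),5)
s=chute(ch,-16.5)
ov("top","o3",s,(420,140,510,290),4); ov("side","o4",s,(290,290,460,400),4.6)
E
python3 run1.py
```

```text
(no output)
```

View pics/o1.png

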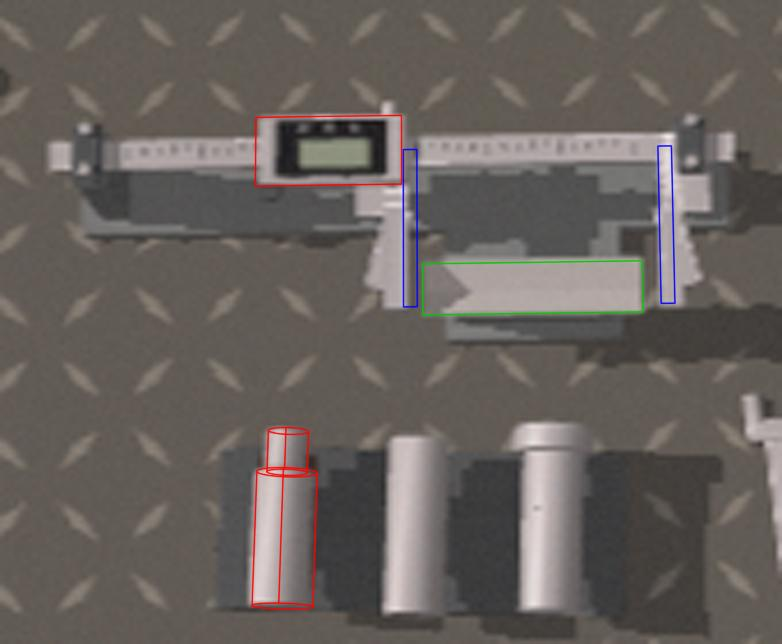

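View pics/o2.png

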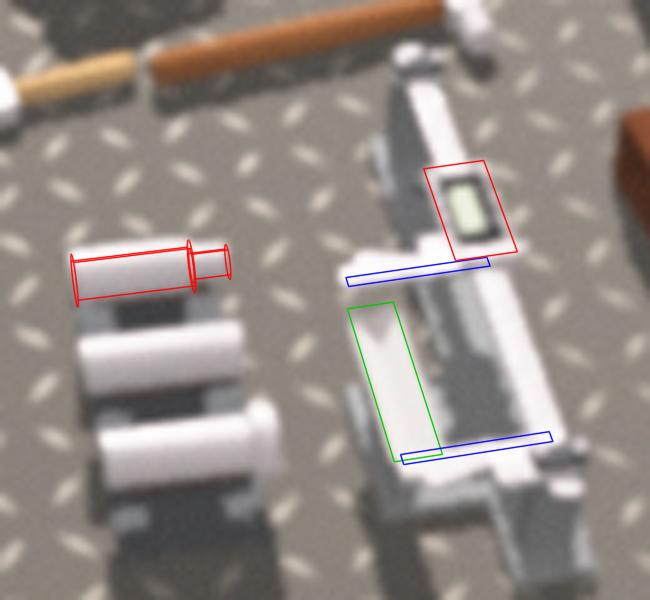

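View pics/o3.png

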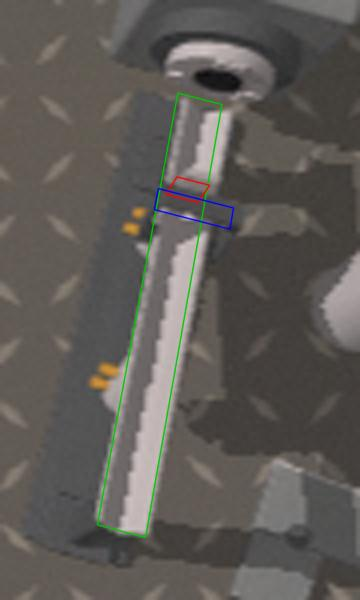

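View pics/o4.png

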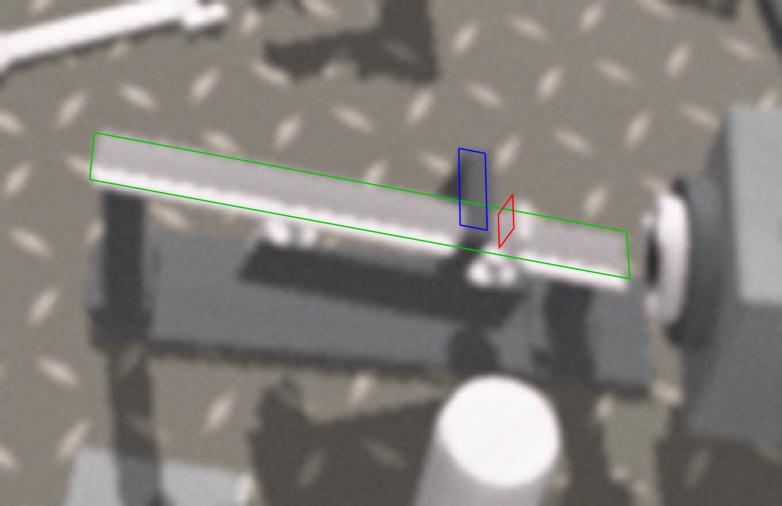

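```bash
cat > run2.py <<'E'
from ov import *
import sys
ch=[.449,-.2885,.15]
s=chute(ch,-17.8)
ov("top","o3",s,(432,160,492,290),4.6*1.0); ov("top","o3b",[],(432,160,492,290),4.6)
a=cv2.imread("pics/o3.png");b=cv2.imread("pics/o3b.png");cv2.imwrite("pics/o3.png",np.hstack([a,b]))
ov("side","o4",s,(300,310,440,370),5.6)
ov("side","o4b",[],(300,310,440,370),5.6)
a=cv2.imread("pics/o4.png");b=cv2.imread("pics/o4b.png");cv2.imwrite("pics/o4.png",np.hstack([a.transpose(0,1,2)]) if 0 else np.vstack([a[:295],b[:295]]))
E
python3 run2.py
```

```text
(no output)
```

View pics/o3.png

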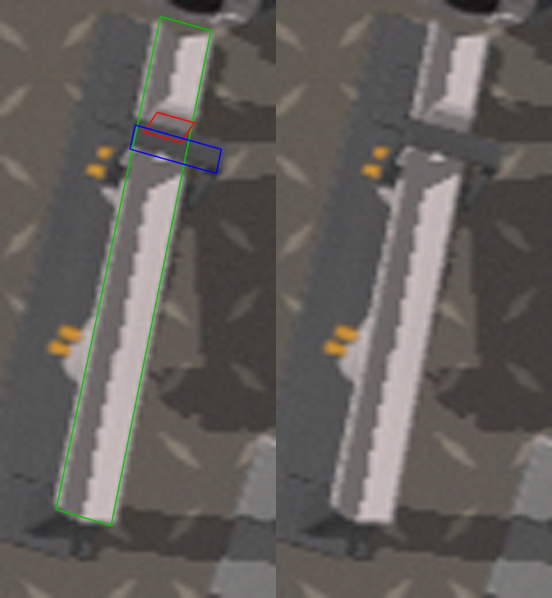

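View pics/o4.png

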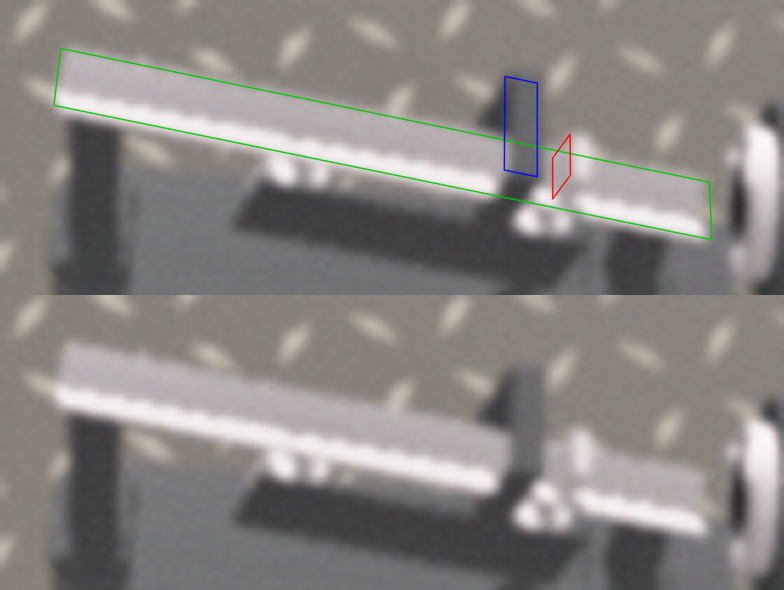

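```bash
python3 -m handwheel '[1,-2,0,0,0,0.03, 3,-6,0,0,0,0.1, 5,-10.5,0,0,0,0.17, 7,-15,0,0,0,0.24, 9.2,-19.6,0,0,0,0.3, 11.4,-24.2,0,0,0,0.337, 13.5,-28.8,0,0,0,0.337, 15.5,-33,0,0,0,0.337]' 81 30
```

```text
time_s: 0.9
tcp_pos: [0.4003, 0.2964, 0.2257]
eef_rot: [179.9, -0.0, -2.0]
contact_force: [2.6, 0.2, 1.3]
gripper_width: 0.0599
```

```bash
python3 - <<'E'
from h import *
for n,(u,v) in {"can top":(528,205)}.items(): print(n,atz("top",u,v,.17))
s=sensors.get_state();print(s['tcp_pos'],s['eef_rot'],s['gripper_width'])
E
```

```text
can top [ 0.551  -0.4742  0.17  ]
[0.4003 0.2964 0.2257] [179.9163  -0.0032  -1.9721] 0.05986751794139824
```

```bash
python3 -m handwheel '[1.5,-3.5,0,0,0,0, 3,-7,0,0,0,0, 3.4,-7.9,-2,0,0,0, 3.4,-7.9,-6,0,0,0, 3.4,-7.9,-9.5,0,0,0, 3.4,-7.9,-10.5,0,0,0, 3.4,-7.9,-10.5,0,0,0]'
python3 - <<'E'
from ov import *
snap("top","t1");snap("side","s1")
s=pin([.4367,.2175,.05],-2)
ov("side","o2",s,(240,150,340,280),4.5);ov("top","o1",s,(220,200,340,300),4.5)
E
```

```text
time_s: 1.6
tcp_pos: [0.4337, 0.2166, 0.1196]
eef_rot: [179.8, 0.1, -2.0]
contact_force: [0.9, 0.1, 0.4]
gripper_width: 0.0599
```

View pics/o1.png

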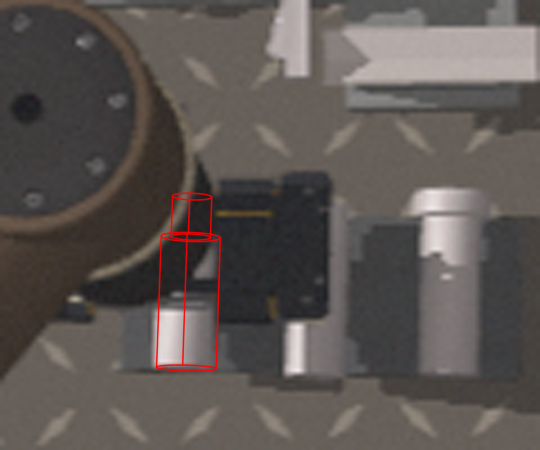

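View pics/o2.png

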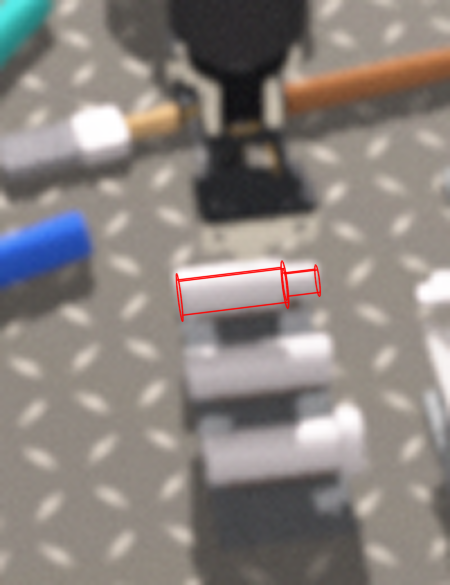

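```bash
python3 -m handwheel '[0,0.1,-2.5,0,0,0, 0,0.1,-5,0,0,0, 0,0.1,-7,0,0,0, 0,0.1,-8,0,0,0, 0,0.1,-8.6,0,0,0, 0,0.1,-8.8,0,0,0, 0,0.1,-8.8,0,0,0]'
```

```text
time_s: 2.4
tcp_pos: [0.4355, 0.2196, 0.0346]
eef_rot: [180.0, -0.1, -1.9]
contact_force: [-0.5, 0.4, 0.4]
gripper_width: 0.0599
```

```bash
python3 -m handwheel '[0,0,-0.3,0,0,0, 0,0,-0.3,0,0,0, 0,0,-0.3,0,0,0, 0,0,-0.3,0,0,0, 0,0,-0.3,0,0,0, 0,0,-0.3,0,0,0]' 255 30
```

```text
time_s: 3.0
tcp_pos: [0.4353, 0.2183, 0.0318]
eef_rot: [179.9, -0.1, -1.9]
contact_force: [3.1, -6.8, 3.2]
gripper_width: 0.0345
```

```bash
python3 -m handwheel '[0,0,0.5,0,0,0, 0,0,1.5,0,0,0, 0,0,3,0,0,0, 0,0,6,0,0,0, 0,0,9,0,0,0, 0,0,12,0,0,0, 0,0,12,0,0,0]'
python3 - <<'E'
from ov import *
snap("top","t2",(200,150,400,300),4);snap("side","s2",(220,120,400,270),4)
E
```

```text
time_s: 3.7
tcp_pos: [0.437, 0.2198, 0.1564]
eef_rot: [-179.8, -0.4, -1.9]
contact_force: [1.6, 1.2, -4.6]
gripper_width: 0.0341
```

View pics/t2.png

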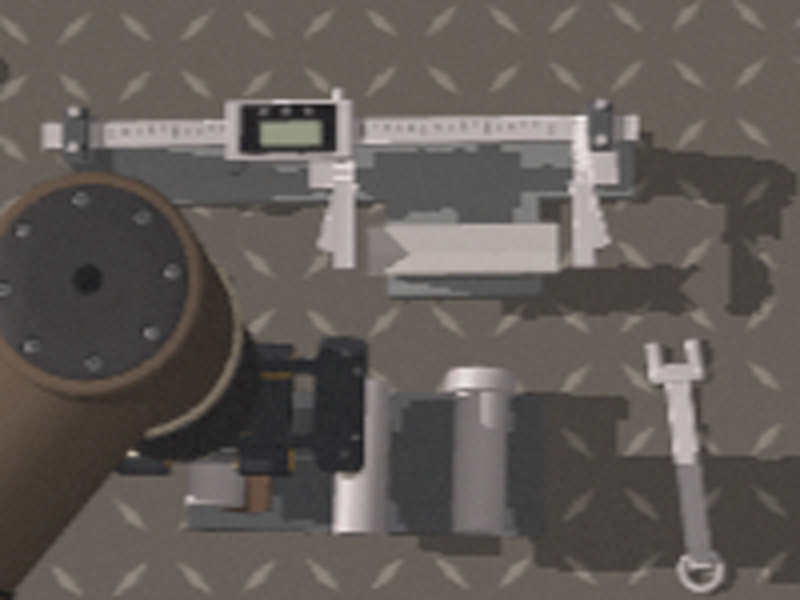

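View pics/s2.png

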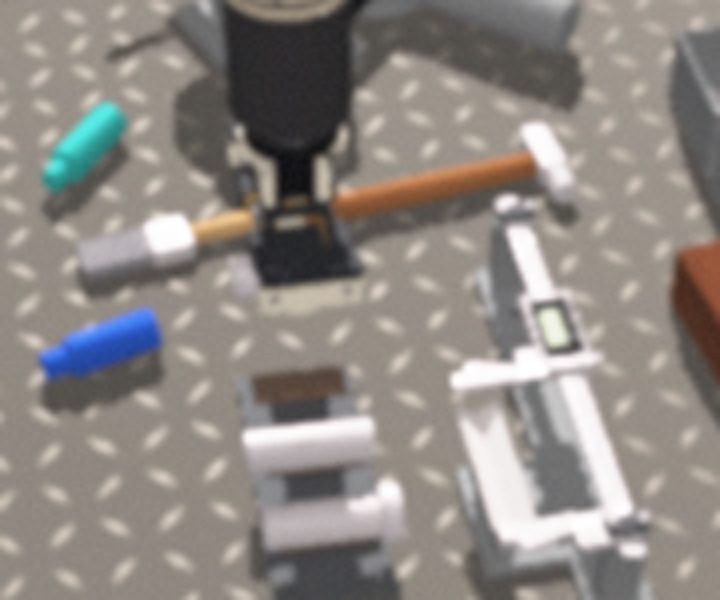

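```bash
python3 -m handwheel '[1,-1,0,0,0,-0.08, 2.5,-3,0,0,0,-0.22, 4.2,-5.2,0,0,0,-0.36, 6,-7.5,0,0,0,-0.50, 7.8,-9.8,0,0,0,-0.64, 9.5,-12,0,0,0,-0.78, 11.2,-14,0,0,0,-0.92, 12.3,-15.2,0,0,0,-1.06]'
```

```text
time_s: 4.6
tcp_pos: [0.5573, 0.0643, 0.15]
eef_rot: [179.7, -0.1, -63.1]
contact_force: [0.4, 1.0, -6.5]
gripper_width: 0.0342
```

```bash
python3 -m handwheel '[0.3,-0.2,0,0,0,-0.14, 0.7,-0.4,0,0,0,-0.27, 0.9,-0.5,0,0,0,-0.4, 0.9,-0.5,0,0,0,-0.478, 0.9,-0.5,0,0,0,-0.478, 0.9,-0.5,-1,0,0,-0.478, 0.9,-0.5,-1,0,0,-0.478]'
python3 - <<'E'
from ov import *
snap("top","t3",(240,130,400,250),5);snap("side","s3",(300,140,420,290),4)
E
```

```text
time_s: 5.3
tcp_pos: [0.5647, 0.059, 0.1376]
eef_rot: [179.5, -0.1, -90.4]
contact_force: [-0.6, -0.1, -6.6]
gripper_width: 0.0341
```

View pics/t3.png

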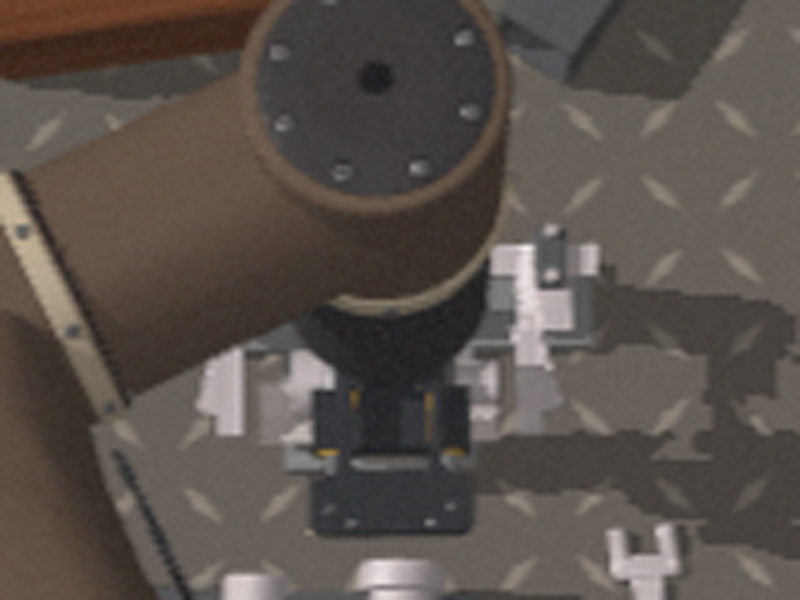

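View pics/s3.png

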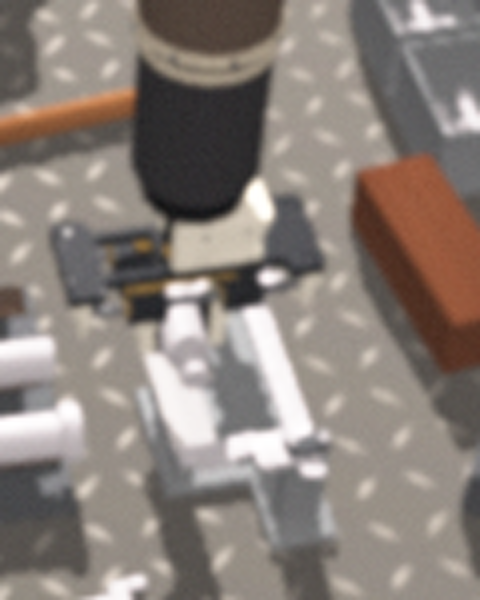

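```bash
python3 -m handwheel '[0.2,0,-1.5,0,0,0, 0.2,0,-3,0,0,0, 0.2,0,-4.5,0,0,0, 0.2,0,-5.5,0,0,0, 0.2,0,-6.0,0,0,0, 0.2,0,-6.2,0,0,0, 0.2,0,-6.2,0,0,0]'
```

```text
time_s: 6.1
tcp_pos: [0.5686, 0.0594, 0.0776]
eef_rot: [179.7, -0.1, -90.4]
contact_force: [1.2, -0.4, -5.7]
gripper_width: 0.0341
```

```bash
python3 -m handwheel '[0,0,-0.2,0,0,0, 0,0,-0.4,0,0,0, 0,0,-0.4,0,0,0]'
```

```text
time_s: 6.4
tcp_pos: [0.5687, 0.0595, 0.0737]
eef_rot: [179.7, -0.1, -90.4]
contact_force: [1.2, 0.5, -5.4]
gripper_width: 0.0343
```

```bash
python3 -m handwheel '[-0.2,0,0,0,0,0, -0.2,0,-0.1,0,0,0, -0.2,0,-0.2,0,0,0, -0.2,0,-0.2,0,0,0]'
```

```text
time_s: 6.8
tcp_pos: [0.5684, 0.06, 0.0725]
eef_rot: [179.9, -0.0, -90.3]
contact_force: [6.0, 0.3, -4.7]
gripper_width: 0.0343
```

```bash
python3 -m handwheel '[0.15,0,0,0,0,0, 0.15,0,-0.1,0,0,0, 0.15,0,-0.15,0,0,0, 0.15,0,-0.15,0,0,0]'
```

```text
time_s: 7.2
tcp_pos: [0.5689, 0.0598, 0.072]
eef_rot: [179.8, -0.1, -90.3]
contact_force: [-5.6, 0.6, 8.8]
gripper_width: 0.0341
```

```bash
python3 -m handwheel '[0,0,0.05,0,0,0, 0,0,0.05,0,0,0, 0,0,0.05,0,0,0, 0,0,0.05,0,0,0]' 81
python3 -m handwheel '[0,0,1.5,0,0,0, 0,0,4,0,0,0, 0,0,7,0,0,0, 0,0,9,0,0,0]'
python3 - <<'E'
from ov import *
snap("side","s4",(300,140,420,290),4)
E
```

```text
time_s: 7.6
tcp_pos: [0.569, 0.0598, 0.0724]
eef_rot: [179.9, -0.1, -90.3]
contact_force: [0.6, 0.1, -1.3]
gripper_width: 0.0574
time_s: 8.0
tcp_pos: [0.5696, 0.0598, 0.1643]
eef_rot: [179.9, -0.0, -90.3]
contact_force: [0.2, 0.1, -0.1]
gripper_width: 0.06
```

View pics/s4.png

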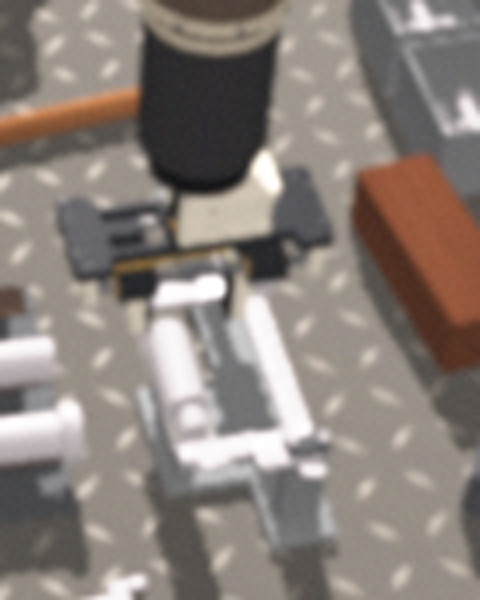

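```bash
python3 -m handwheel '[1.5,2.3,0,0,0,0, 4,6.3,0,0,0,0, 6.5,10.4,0,0,0,0, 7.9,12.6,0,0,0,0, 7.9,12.6,-2,0,0,0, 7.9,12.6,-4,0,0,0, 7.9,12.6,-4.5,0,0,0]'
python3 - <<'E'
from ov import *
snap("side","s5",(300,120,420,270),4);snap("top","t5",(200,130,400,280),4)
print(sensors.get_state()['tcp_pos'])
E
```

```text
time_s: 8.75
tcp_pos: [0.6487, 0.1858, 0.1192]
eef_rot: [179.9, -0.1, -90.3]
contact_force: [-0.3, 0.1, -0.1]
gripper_width: 0.06
[0.6497 0.1858 0.1214]
```

View pics/s5.png

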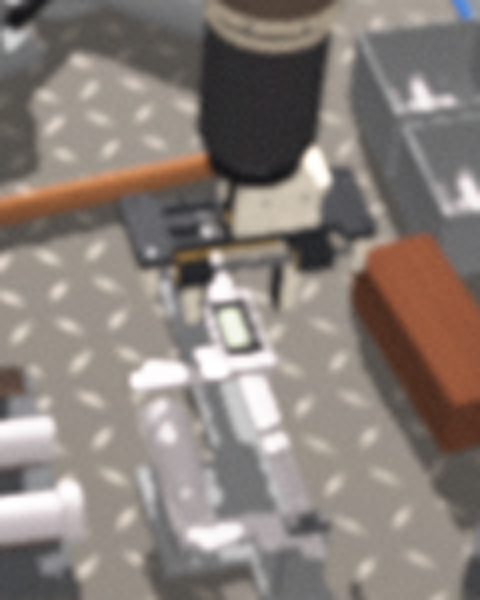

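View pics/t5.png

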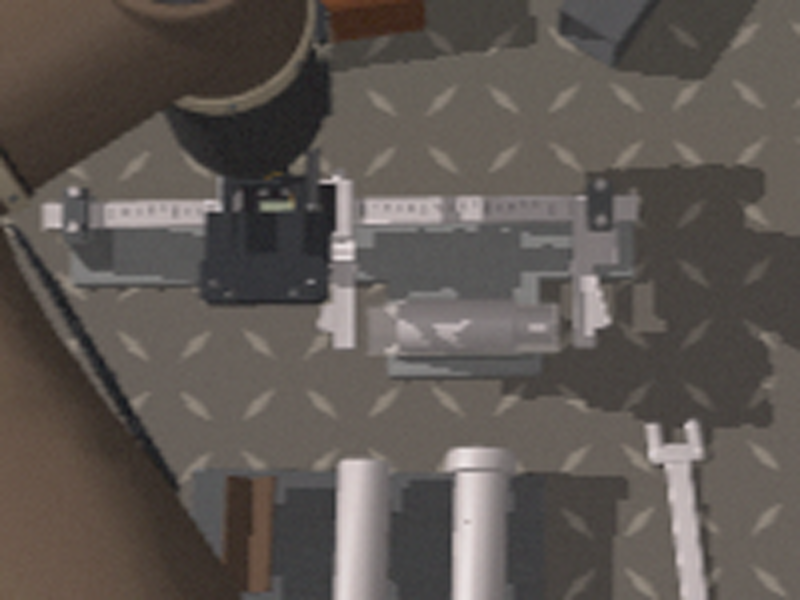

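```bash
python3 -m handwheel '[0,0,-1.5,0,0,0, 0,0,-3,0,0,0, 0,0,-4,0,0,0, 0,0,-4.7,0,0,0, 0,0,-4.9,0,0,0, 0,0,-4.9,0,0,0]' 81 10
```

```text
time_s: 9.45
tcp_pos: [0.6497, 0.1857, 0.0721]
eef_rot: [-179.9, -0.1, -90.3]
contact_force: [-0.7, -0.4, -0.2]
gripper_width: 0.0596
```

```bash
python3 -m handwheel '[0,0,0,0,0,0, 0,0,0,0,0,0, 0,0,0,0,0,0, 0,0,0,0,0,0, 0,0,0,0,0,0]' 255 12
```

```text
time_s: 9.95
tcp_pos: [0.6498, 0.1858, 0.0726]
eef_rot: [-179.9, -0.1, -90.3]
contact_force: [-1.5, 0.4, 3.2]
gripper_width: 0.0419
```

```bash
python3 -m handwheel '[0,-0.3,0,0,0,0, 0,-0.8,0,0,0,0, 0,-1.3,0,0,0,0, -0.01,-1.8,0,0,0,0, -0.02,-2.2,0,0,0,0, -0.02,-2.5,0,0,0,0, -0.02,-2.8,0,0,0,0, -0.02,-2.8,0,0,0,0]'
```

```text
time_s: 10.75
tcp_pos: [0.6496, 0.157, 0.0726]
eef_rot: [-179.9, -0.1, -90.3]
contact_force: [-0.0, -0.4, 1.7]
gripper_width: 0.042
```

```bash
python3 -m handwheel '[0,-0.2,0,0,0,0, 0,-0.4,0,0,0,0, 0,-0.6,0,0,0,0, 0,-0.8,0,0,0,0, 0,-0.9,0,0,0,0, 0,-1.0,0,0,0,0, 0,-1.0,0,0,0,0]'
python3 - <<'E'
from ov import *
snap("top","t6",(200,130,400,280),4)
E
```

```text
time_s: 11.45
tcp_pos: [0.6495, 0.1478, 0.0726]
eef_rot: [-179.9, -0.0, -90.3]
contact_force: [-2.1, 5.1, 2.1]
gripper_width: 0.0422
```

View pics/t6.png

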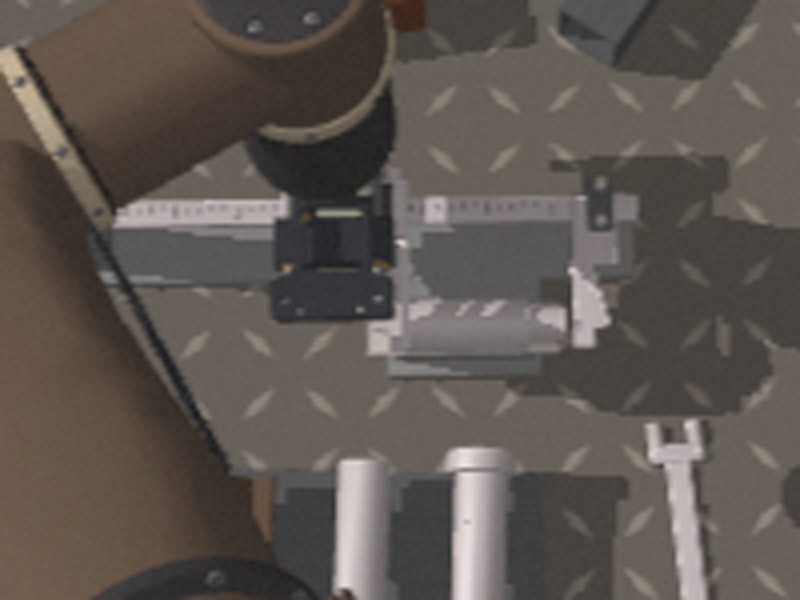

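```bash
python3 -m handwheel '[0,-0.1,0,0,0,0, 0,-0.2,0,0,0,0, 0,-0.3,0,0,0,0, 0,-0.3,0,0,0,0]'; python3 -m handwheel '[0,-0.1,0,0,0,0, 0,-0.2,0,0,0,0, 0,-0.2,0,0,0,0]'
```

```text
time_s: 11.9
tcp_pos: [0.6495, 0.1457, 0.0726]
eef_rot: [-179.9, 0.0, -90.2]
contact_force: [-1.9, 5.0, 1.6]
gripper_width: 0.0417
time_s: 12.2
tcp_pos: [0.6495, 0.1446, 0.0726]
eef_rot: [-179.9, 0.1, -90.2]
contact_force: [-2.7, 5.7, 1.3]
gripper_width: 0.0421
```

```bash
python3 -m handwheel '[0,-0.15,0,0,0,0, 0,-0.25,0,0,0,0, 0,-0.3,0,0,0,0]'; python3 -m handwheel '[0,-0.15,0,0,0,0, 0,-0.25,0,0,0,0, 0,-0.25,0,0,0,0]'
```

```text
time_s: 12.5
tcp_pos: [0.6495, 0.1425, 0.0726]
eef_rot: [-179.9, 0.1, -90.2]
contact_force: [-1.4, 5.9, 1.3]
gripper_width: 0.042
time_s: 12.8
tcp_pos: [0.6495, 0.142, 0.0726]
eef_rot: [-179.8, 0.3, -90.2]
contact_force: [-3.4, 9.2, 1.5]
gripper_width: 0.0419
```

```bash
python3 - <<'E'
from ov import *
snap("side","s7",(330,180,410,270),6);snap("top","t7",(280,160,380,235),8)
E
```

```text
(no output)
```

View pics/s7.png

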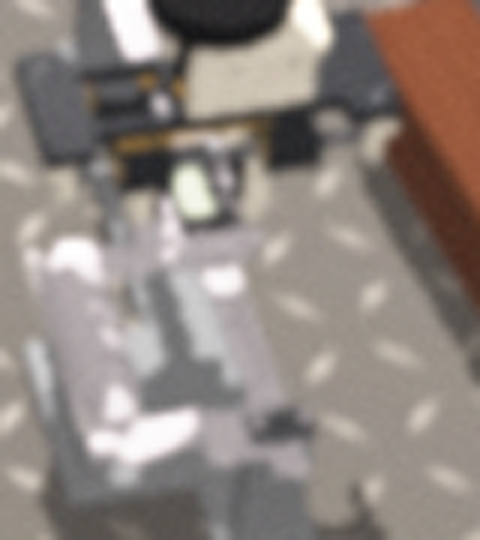

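View pics/t7.png

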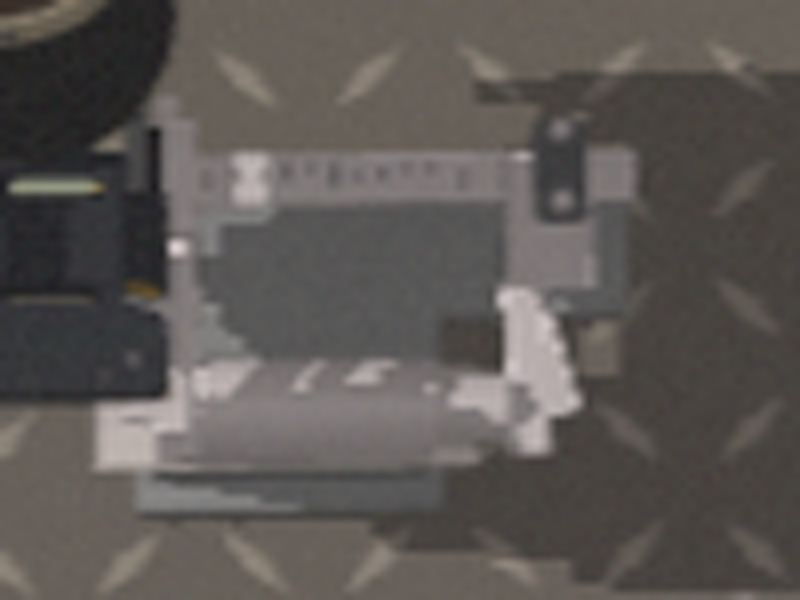

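```bash
python3 -m handwheel '[0,-0.2,0,0,0,0, 0,-0.25,0,0,0,0, 0,-0.25,0,0,0,0, 0,-0.25,0,0,0,0, 0,-0.25,0,0,0,0]'
```

```text
time_s: 13.4
tcp_pos: [0.6496, 0.142, 0.0726]
eef_rot: [-179.8, 0.4, -90.2]
contact_force: [-3.2, 11.6, 0.8]
gripper_width: 0.0418
```

```bash
python3 -m handwheel '[0,-0.2,0,0,0,0, 0,-0.2,0,0,0,0, 0,-0.2,0,0,0,0, 0,-0.2,0,0,0,0, 0,-0.2,0,0,0,0, 0,-0.2,0,0,0,0, 0,-0.2,0,0,0,0, 0,-0.2,0,0,0,0]'
```

```text
time_s: 14.2
tcp_pos: [0.6496, 0.1421, 0.0726]
eef_rot: [-179.7, 0.6, -90.1]
contact_force: [-2.4, 9.4, 1.6]
gripper_width: 0.0422
```

```bash
python3 -m handwheel '[0,-0.15,0,0,0,0, 0,-0.15,0,0,0,0, 0,-0.15,0,0,0,0, 0,-0.15,0,0,0,0, 0,-0.15,0,0,0,0]'
python3 -m handwheel '[0,0.4,0,0,0,0, 0,1,0,0,0,0, 0.01,1.8,0,0,0,0, 0.02,2.6,0,0,0,0, 0.03,3.4,0,0,0,0, 0.03,4.2,0,0,0,0, 0.04,5,0,0,0,0, 0.04,5.6,0,0,0,0]' 255 20
```

```text
time_s: 14.7
tcp_pos: [0.6496, 0.1421, 0.0726]
eef_rot: [-179.7, 0.7, -90.1]
contact_force: [-2.1, 7.6, 1.4]
gripper_width: 0.0416
time_s: 15.5
tcp_pos: [0.6499, 0.199, 0.0726]
eef_rot: [-179.7, 0.7, -90.1]
contact_force: [-0.7, -2.4, 2.3]
gripper_width: 0.0418
```

```bash
python3 -m handwheel '[0,0,0,0,0,0, 0,0,0,0,0,0, 0,0,0,0,0,0, 0,0,0,0,0,0]' 81
python3 -m handwheel '[0,0,1.5,0,0,0, 0,0,4,0,0,0, 0,0,6.5,-0.012,0.005,-0.006, 0,0,8.5,-0.012,0.005,-0.006, 0,0,8.5,-0.012,0.005,-0.006]'
python3 - <<'E'
from ov import *
snap("side","s8",(330,150,430,270),5);snap("top","t8",(200,130,400,280),4)
E
```

```text
time_s: 15.9
tcp_pos: [0.65, 0.199, 0.0726]
eef_rot: [-179.7, 0.7, -90.1]
contact_force: [-0.9, 0.3, -1.0]
gripper_width: 0.0592
time_s: 16.4
tcp_pos: [0.652, 0.1996, 0.1626]
eef_rot: [-179.6, 0.1, -90.4]
contact_force: [0.7, -0.9, 0.3]
gripper_width: 0.0597
```

View pics/s8.png

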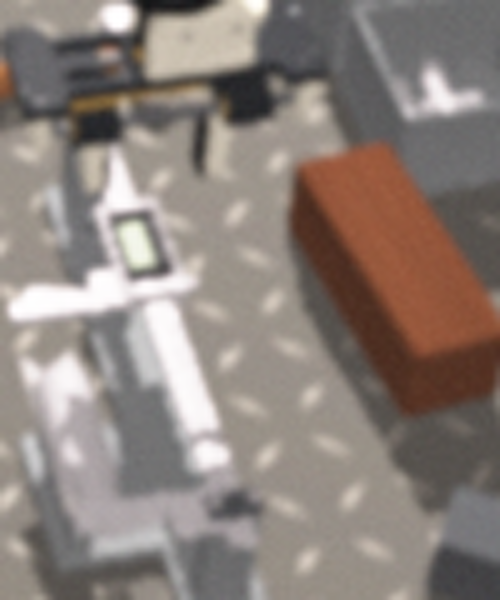

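View pics/t8.png

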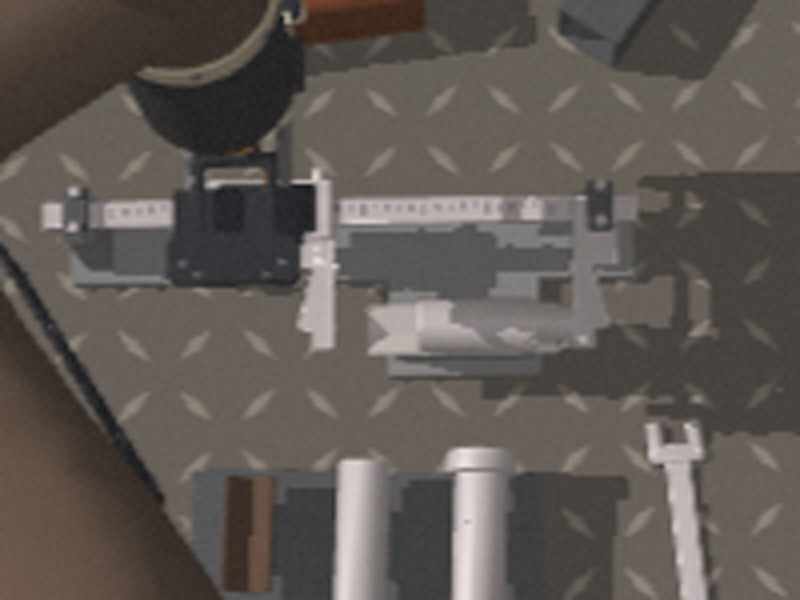

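```bash
python3 - <<'E'
from ov import *
print(atz("top",200+417/4,130+328/4,.1), atz("top",200+575/4,130+328/4,.09))
E
```

```text
[0.5626 0.0969 0.1   ] [ 0.5625 -0.0093  0.09  ]
```

```bash
python3 -m handwheel '[-1,-2,0,0,0,0, -3,-5.5,0,0,0,0, -5.2,-9.5,0,0,0,0, -7.2,-13.2,0,0,0,0, -8.3,-15.4,0,0,0,0, -8.35,-15.4,-1.5,0,0.007,0, -8.35,-15.4,-4,0,0.007,0, -8.35,-15.4,-5,0,0.007,0]'
```

```text
time_s: 17.3
tcp_pos: [0.5656, 0.0447, 0.1065]
eef_rot: [179.5, 0.0, -90.5]
contact_force: [-0.3, 0.1, -0.1]
gripper_width: 0.0597
```

```bash
python3 -m handwheel '[0,0,-1,0,0,0, 0,0,-2.5,0,0,0, 0,0,-3.5,0,0,0, 0,0,-3.8,0,0,0, 0,0,-3.8,0,0,0]'
```

```text
time_s: 17.8
tcp_pos: [0.5656, 0.0448, 0.0681]
eef_rot: [179.5, -0.0, -90.5]
contact_force: [-0.7, 1.1, -0.4]
gripper_width: 0.0597
```

```bash
python3 -m handwheel '[0.3,0,0.35,0,0,0, 0.3,0,0.35,0,-0.006,0, 0.3,0,0.35,0,-0.006,0]'
python3 -m handwheel '[0,0,0,0,0,0, 0,0,0,0,0,0, 0,0,0,0,0,0, 0,0,0,0,0,0, 0,0,0,0,0,0]' 255 30
```

```text
time_s: 18.1
tcp_pos: [0.569, 0.045, 0.0724]
eef_rot: [179.9, 0.0, -90.5]
contact_force: [-0.5, 0.9, -1.1]
gripper_width: 0.0598
time_s: 18.6
tcp_pos: [0.5686, 0.045, 0.0724]
eef_rot: [179.9, 0.0, -90.5]
contact_force: [-1.8, 1.3, 2.7]
gripper_width: 0.0345
```

```bash
python3 -m handwheel '[0,0.2,0,0,0,0, 0,0.5,0.1,0,0,0, 0,0.7,1,0,0,0, 0,0.7,3,0,0,0, 0,0.7,6,0,0,0, 0,0.7,9.5,0,0,0, 0,0.7,13,0,0,0, 0,0.7,15,0,0,0]'
python3 - <<'E'
from ov import *
snap("side","s9",(300,120,440,270),4)
E
```

```text
time_s: 19.4
tcp_pos: [0.5689, 0.0525, 0.2251]
eef_rot: [180.0, 0.1, -90.5]
contact_force: [0.7, 0.2, -5.8]
gripper_width: 0.0345
```

View pics/s9.png

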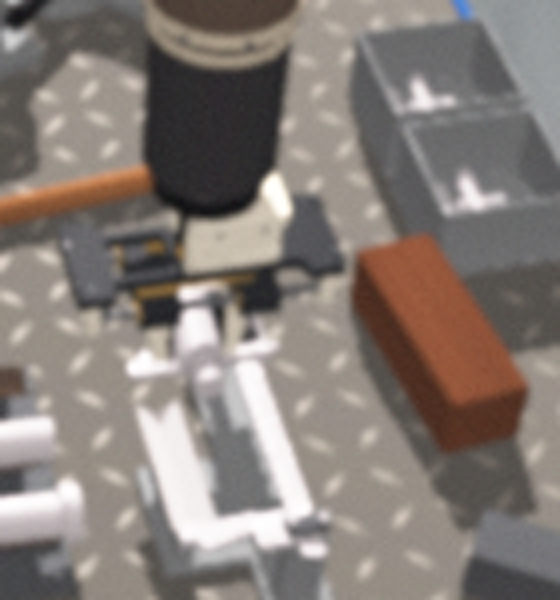

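```bash
python3 -m handwheel '[-0.5,-1.5,0,0,0,0.08, -2,-5,0,0,0,0.22, -3.5,-9.2,0,0,0,0.36, -5,-13.4,0,0,0,0.5, -6.5,-17.6,0,0,0,0.64, -8,-21.8,0,0,0,0.78, -9.5,-26,0,0,0,0.92, -10.8,-29.5,0,0,0,1.06]'
```

```text
time_s: 20.25
tcp_pos: [0.4608, -0.2423, 0.2266]
eef_rot: [-179.8, 0.2, -29.6]
contact_force: [0.9, 0.2, -5.8]
gripper_width: 0.0343
```

```bash
cat > rv.py <<'E'
import sys
from h import *
from scipy.spatial.transform import Rotation as Q
def rv(roll,pitch,yaw):
    c=Q.from_euler('xyz',sensors.get_state()['eef_rot'],degrees=True); return (Q.from_euler('xyz',[roll,pitch,yaw],degrees=True)*c.inv()).as_rotvec()
print(sensors.get_state()['tcp_pos'],rv(*map(float,sys.argv[1:])))
E
python3 rv.py 180 12 -17.3
```

```text
[ 0.4608 -0.2423  0.2266] [0.0787 0.1902 0.2151]
```

```bash
python3 -m handwheel '[-0.5,-1.5,0,0.02,0.06,0.07, -1,-3,0,0.05,0.12,0.14, -1.4,-4.3,0,0.079,0.19,0.215, -1.4,-4.5,-1,0.079,0.19,0.215, -1.4,-4.5,-3,0.079,0.19,0.215, -1.4,-4.5,-4,0.079,0.19,0.215, -1.4,-4.5,-4,0.079,0.19,0.215]'
python3 rv.py 180 12 -17.3
python3 - <<'E'
from ov import *
snap("side","s10",(270,250,470,400),4);snap("top","t10",(400,130,560,290),3.7)
E
```

```text
time_s: 20.95
tcp_pos: [0.4455, -0.2863, 0.1844]
eef_rot: [-180.0, 12.2, -17.3]
contact_force: [-0.5, 0.8, -5.6]
gripper_width: 0.0343
[ 0.4455 -0.2863  0.1844] [-0.0018 -0.0033  0.0007]
```

View pics/s10.png

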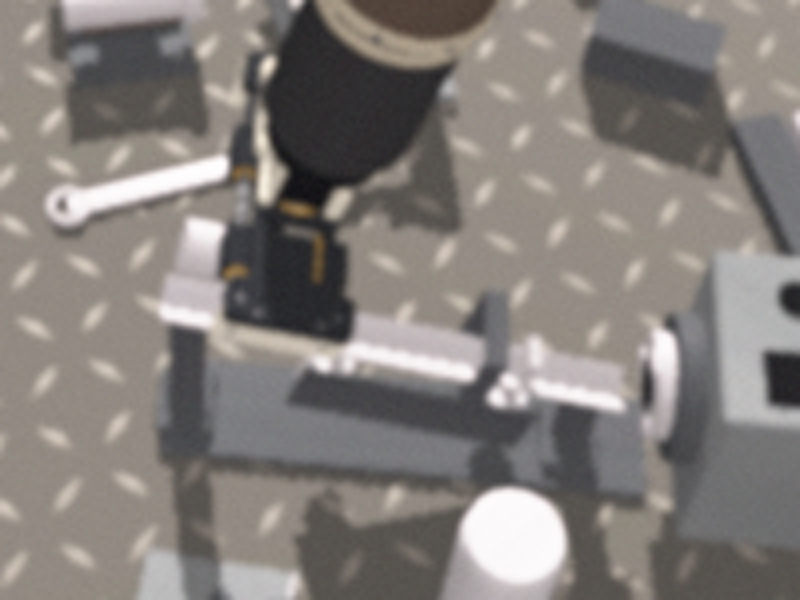

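View pics/t10.png

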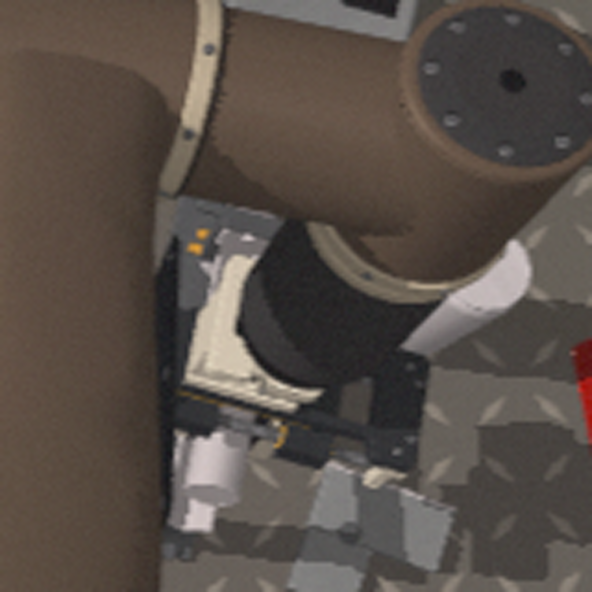

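```bash
python3 -m handwheel '[0.1,-0.1,-1.5,0,0,0, 0.1,-0.1,-3,0,0,0, 0.1,-0.1,-4,0,0,0, 0.1,-0.1,-4.5,0,0,0, 0.1,-0.1,-4.7,0,0,0, 0.1,-0.1,-4.7,0,0,0]'
python3 -m handwheel '[0,0,-0.2,0,0,0, 0,0,-0.3,0,0,0, 0,0,-0.3,0,0,0]'
```

```text
time_s: 21.65
tcp_pos: [0.4482, -0.2883, 0.1403]
eef_rot: [180.0, 11.9, -17.3]
contact_force: [0.7, -0.1, -5.3]
gripper_width: 0.0342
time_s: 21.95
tcp_pos: [0.4487, -0.2892, 0.1385]
eef_rot: [179.9, 11.8, -17.3]
contact_force: [-0.3, -3.5, 1.5]
gripper_width: 0.0341
```

```bash
python3 - <<'E'
from ov import *
snap("side","s11",(290,290,390,365),8);snap("top","t11",(420,190,500,290),6)
s=sensors.get_state();print(s['tcp_pos'],s['eef_rot'],s['contact_force'],s['moment'])
E
```

```text
[ 0.4487 -0.2891  0.1384] [179.9179  11.8401 -17.2635] [-0.3322 -3.9213  4.1272] [-1.8871 -0.0985  0.3347]
```

View pics/s11.png

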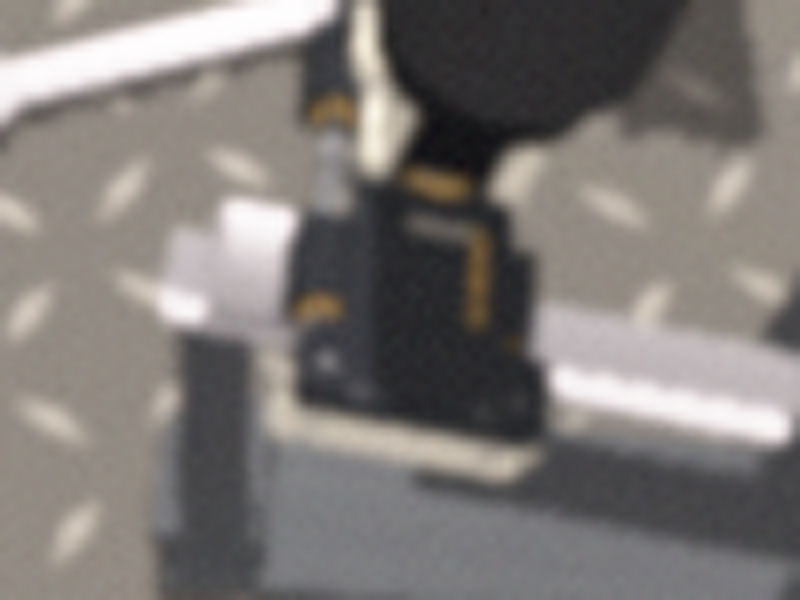

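View pics/t11.png

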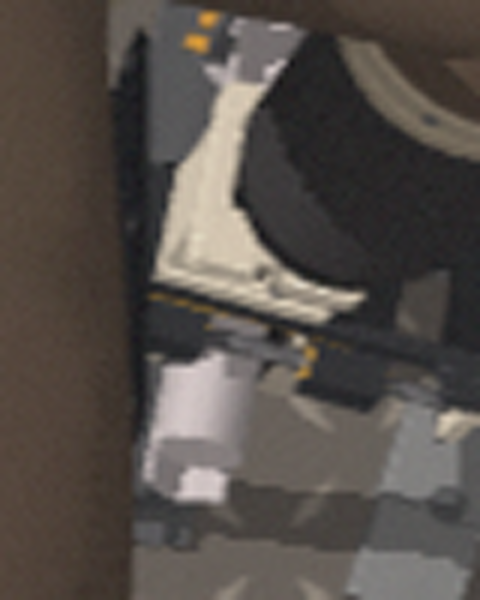

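```bash
python3 -m handwheel '[-0.03,-0.1,0.1,0,0,0, -0.06,-0.2,0.1,0,0,0, -0.06,-0.2,0,0,0,0, -0.06,-0.2,-0.1,0,0,0]'
python3 -c "
from h import *
s=sensors.get_state();print(s['tcp_pos'],s['eef_rot'],s['contact_force'],s['moment'])"
```

```text
time_s: 22.45
tcp_pos: [0.4484, -0.2903, 0.1374]
eef_rot: [180.0, 11.8, -17.3]
contact_force: [1.9, 4.6, -2.8]
gripper_width: 0.0347
[ 0.4484 -0.2903  0.1374] [179.9884  11.833  -17.2557] [ 1.8631  4.5769 -2.7592] [ 1.366  -1.3911 -0.3556]
```

```bash
python3 -m handwheel '[0.03,0.1,0,0,0,0, 0.03,0.1,-0.1,0,0,0, 0.03,0.1,-0.2,0,0,0, 0.03,0.1,-0.2,0,0,0]'
python3 -c "
from ov import *
s=sensors.get_state();print(s['tcp_pos'],s['eef_rot'],s['contact_force'],s['moment'])
from scipy.spatial.transform import Rotation as Q
R=Q.from_euler('xyz',s['eef_rot'],degrees=True).as_matrix(); m=s['tcp_pos']-.0178*R[:,2]
print(m)
snap('side','s12');snap('top','t12')
sg=pin(m,-17.3,12)+chute([.4505,-.2885,.15],-17.3)
ov('side','o12',sg,(290,290,440,380),5.3)
"
```

```text
time_s: 22.85
tcp_pos: [0.4484, -0.2897, 0.1352]
eef_rot: [180.0, 11.9, -17.3]
contact_force: [-0.9, -4.4, -3.3]
gripper_width: 0.0344
[ 0.4484 -0.2897  0.1352] [179.9564  11.8628 -17.2677] [-0.9207 -4.4257 -3.2986] [-2.073  -0.6005  0.3527]
[ 0.4519 -0.2908  0.1526]
```

View pics/o12.png

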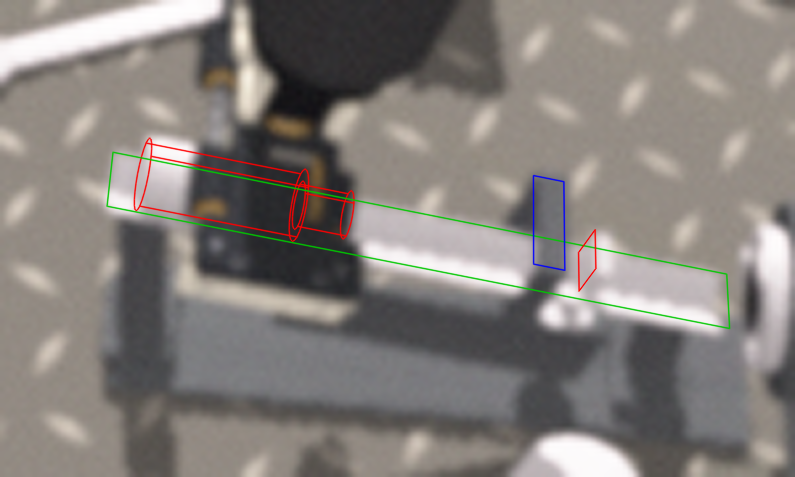

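```bash
python3 -m handwheel '[-0.02,-0.06,0,0,0,0, -0.02,-0.06,-0.15,0,0,0, -0.02,-0.06,-0.25,0,0,0, -0.02,-0.06,-0.3,0,0,0, -0.02,-0.06,-0.3,0,0,0]'
```

```text
time_s: 23.45
tcp_pos: [0.4483, -0.2901, 0.1329]
eef_rot: [180.0, 11.8, -17.3]
contact_force: [-1.8, 3.2, 5.1]
gripper_width: 0.0342
```

```bash
python3 -m handwheel '[0,0,0.05,0,0,0, 0,0,0.05,0,0,0, 0,0,0.05,0,0,0, 0,0,0.05,0,0,0]' 81
python3 rv.py 180 12 -17.3
python3 -m handwheel '[-0.2,0.05,1,0,0,0, -0.8,0.2,4,0,0,0, -1.4,0.4,7,0,0,0, -2.5,0.7,9,0,0,0]'
python3 - <<'E'
from ov import *
snap("side","s13",(290,280,440,380),5.3);snap("top","t13",(400,150,500,290),4.2)
E
```

```text
time_s: 23.85
tcp_pos: [0.4484, -0.2901, 0.1334]
eef_rot: [180.0, 11.8, -17.3]
contact_force: [-0.2, -0.3, -0.3]
gripper_width: 0.058
[ 0.4484 -0.2901  0.1334] [ 0.0013  0.0026 -0.0009]
time_s: 24.25
tcp_pos: [0.424, -0.2835, 0.226]
eef_rot: [179.9, 11.7, -17.2]
contact_force: [0.2, 0.7, 0.6]
gripper_width: 0.0601
```

View pics/s13.png

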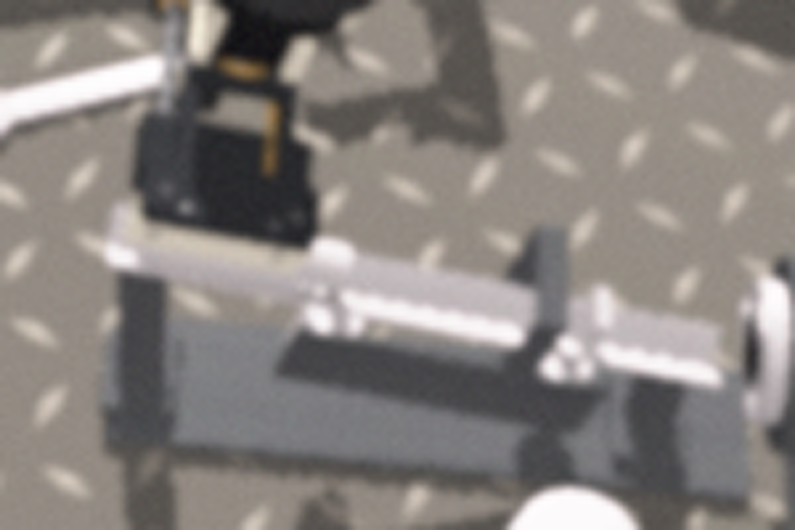

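View pics/t13.png

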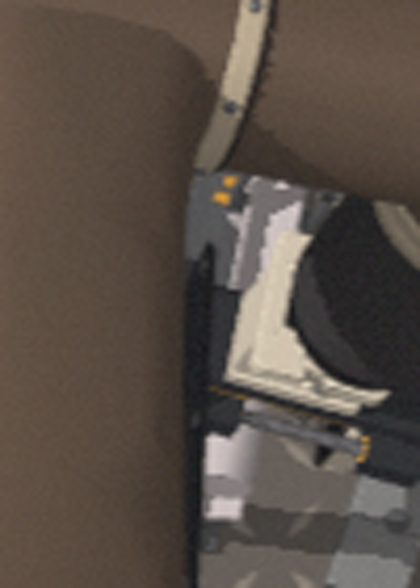

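```bash
python3 -m handwheel '[-1.5,0.5,0,0,0,0, -3.5,1.1,0,0,0,0, -4.5,1.5,0,0,0,0, -4.5,1.5,-1.5,0,0,0, -4.5,1.5,-3.5,0,0.005,0, -4.5,1.5,-5.5,0,0.005,0, -4.5,1.5,-6.2,0,0.005,0, -4.5,1.5,-6.2,0,0.005,0]' 255
python3 rv.py 180 12 -17.3
python3 - <<'E'
from ov import *
snap("side","s14",(290,270,440,370),5.3)
E
```

```text
time_s: 25.15
tcp_pos: [0.3784, -0.2685, 0.1646]
eef_rot: [179.8, 11.9, -17.3]
contact_force: [0.4, -0.9, 0.2]
gripper_width: 0.0027
[ 0.3784 -0.2685  0.1646] [ 0.003   0.001  -0.0012]
```

View pics/s14.png

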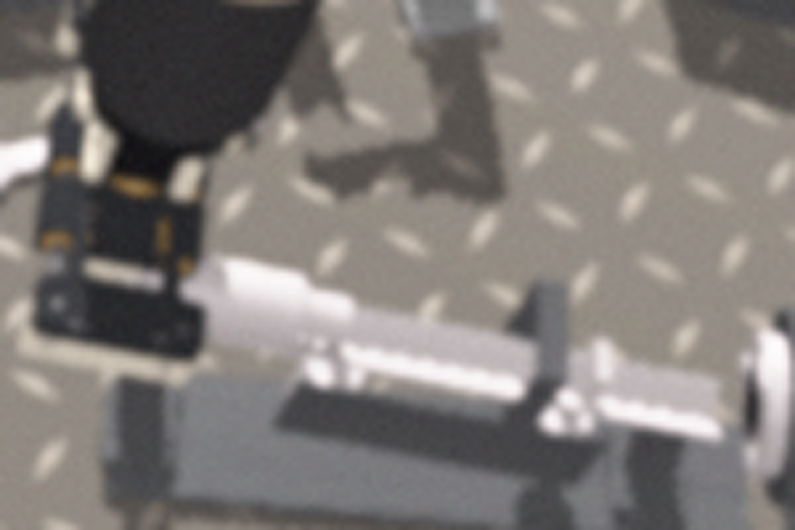

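```bash
python3 -m handwheel '[0.7,-0.2,-0.25,0,0,0, 1.2,-0.37,-0.37,0,0,0, 1.87,-0.58,-0.52,0,0,0, 2.8,-0.87,-0.72,0,0,0, 3.74,-1.16,-0.93,0,0,0, 4.67,-1.45,-1.14,0,0,0, 5.6,-1.75,-1.35,0,0,0, 6.54,-2.04,-1.56,0,0,0]'
python3 rv.py 180 12 -17.3
python3 - <<'E'
from ov import *
snap("side","s15",(290,270,440,370),5.3)
E
```

```text
time_s: 26.0
tcp_pos: [0.4451, -0.2895, 0.1495]
eef_rot: [179.8, 11.8, -17.3]
contact_force: [-3.7, -1.1, 1.0]
gripper_width: 0.0004
[ 0.4451 -0.2895  0.1495] [ 0.0036  0.0021 -0.0013]
```

View pics/s15.png

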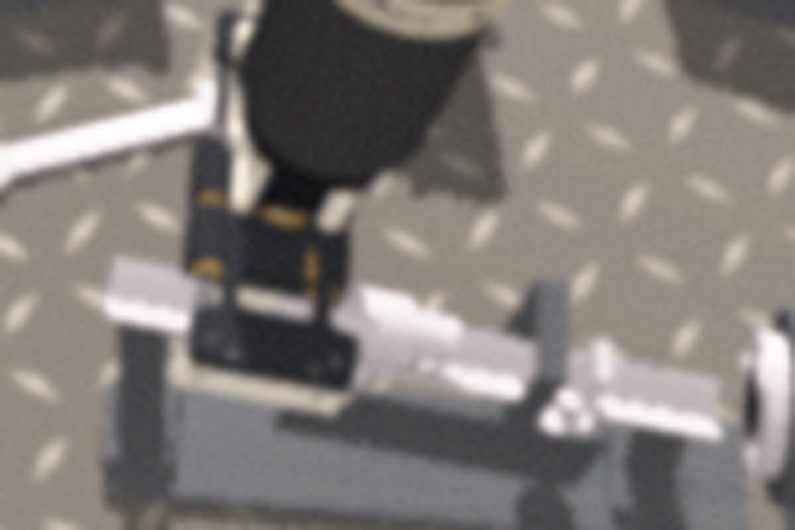

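```bash
python3 -m handwheel '[0.93,-0.29,-0.21,0,0,0, 1.87,-0.58,-0.42,0,0,0, 2.8,-0.87,-0.62,0,0,0, 3.74,-1.16,-0.83,0,0,0, 4.67,-1.45,-1.04,0,0,0, 5.3,-1.65,-1.18,0,0,0, 5.7,-1.78,-1.27,0,0,0, 5.7,-1.78,-1.27,0,0,0]'
python3 rv.py 180 12 -17.3
python3 - <<'E'
from ov import *
snap("side","s16",(330,290,430,370),7)
E
```

```text
time_s: 26.85
tcp_pos: [0.5045, -0.3076, 0.136]
eef_rot: [179.8, 11.7, -17.2]
contact_force: [-0.5, 0.8, -0.6]
gripper_width: 0.0007
[ 0.5045 -0.3076  0.136 ] [ 0.004   0.0038 -0.0017]
```

View pics/s16.png

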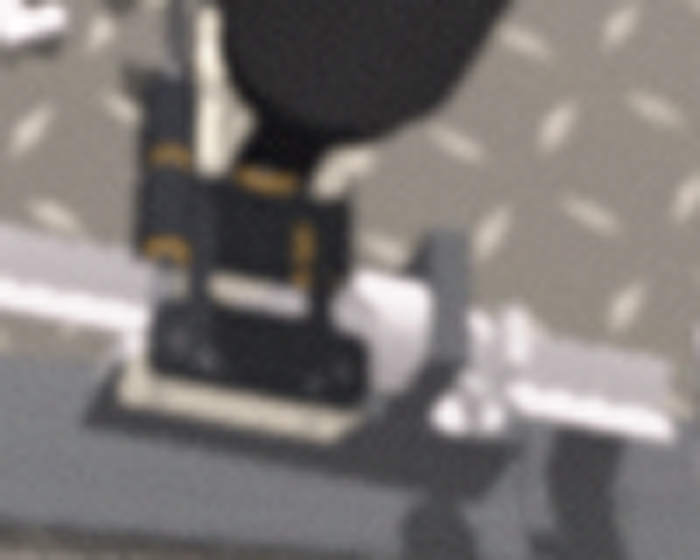

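```bash
python3 -m handwheel '[0.19,-0.06,-0.04,0,0,0, 0.37,-0.12,-0.08,0,0,0, 0.56,-0.17,-0.12,0,0,0, 0.7,-0.22,-0.15,0,0,0, 0.7,-0.22,-0.15,0,0,0]'; python3 -m handwheel '[0.19,-0.06,-0.04,0,0,0, 0.37,-0.12,-0.08,0,0,0, 0.37,-0.12,-0.08,0,0,0]'
```

```text
time_s: 27.4
tcp_pos: [0.5115, -0.3098, 0.1347]
eef_rot: [179.8, 11.7, -17.2]
contact_force: [-2.1, -0.0, 0.9]
gripper_width: 0.0008
time_s: 27.7
tcp_pos: [0.5117, -0.3099, 0.1346]
eef_rot: [179.9, 12.1, -17.2]
contact_force: [-12.8, 7.3, 11.9]
gripper_width: 0.0005
```

```bash
python3 -m handwheel '[-0.3,0.09,0.1,0,0,0, -1,0.3,0.3,0,0,0, -2.5,0.8,1,0,0,0, -5,1.6,3,0,0,0, -8,2.5,5.5,0,0,0, -11,3.5,8.5,0,0,0]'
python3 - <<'E'
from ov import *
snap("side","s17",(330,280,430,370),7);snap("top","t17",(420,140,520,290),4)
E
```

```text
time_s: 28.3
tcp_pos: [0.3998, -0.2743, 0.2199]
eef_rot: [179.9, 12.2, -17.3]
contact_force: [1.1, -1.0, 0.9]
gripper_width: 0.0003
```

View pics/s17.png

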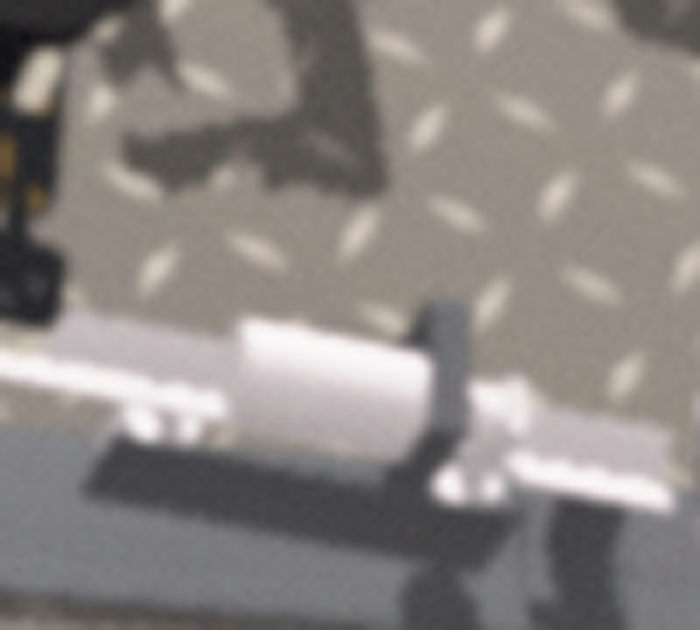

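View pics/t17.png

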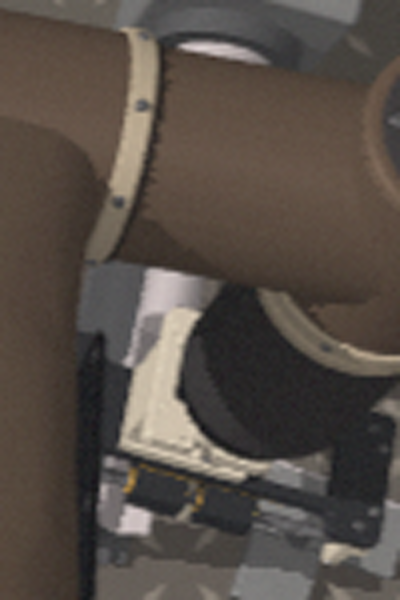

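```bash
python3 -m handwheel '[0,2,2,0,0,0, 0,5,5,0,0,0, -0.5,9,7,0,0,0, -0.5,13.5,7,0,0,0, -0.5,18,7,0,0,0, -0.5,22,7,0,0,0, 0,26,7,0,0,0, 0,30,7,0,0,0]'
python3 - <<'E'
from ov import *
snap("side","s18");snap("top","t18")
crop("top","t18c",(430,150,500,290),4.2);crop("side","s18c",(340,300,430,365),8)
print(sensors.get_state()["contact_force"],sensors.get_state()["qd"])
E
```

```text
time_s: 29.2
tcp_pos: [0.3998, 0.0268, 0.2948]
eef_rot: [179.9, 11.6, -17.2]
contact_force: [1.0, 0.6, -0.6]
gripper_width: 0.0006
[ 0.5904 -0.6813  0.4021] [-3.6244  0.0537 -0.6155  1.564  -0.8639  4.3718]
```

View pics/t18.png

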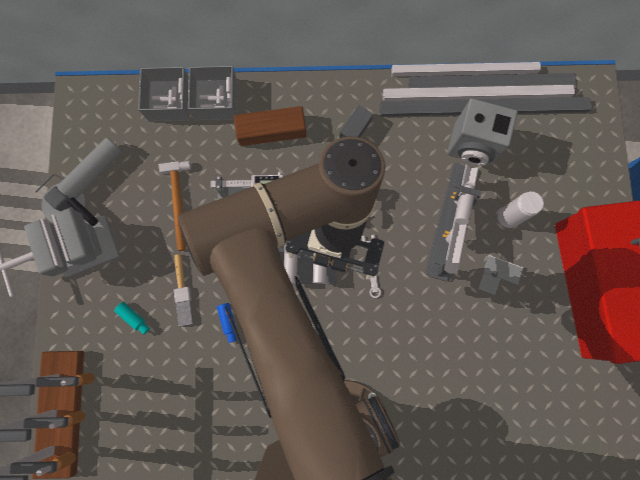

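View pics/t18c.png

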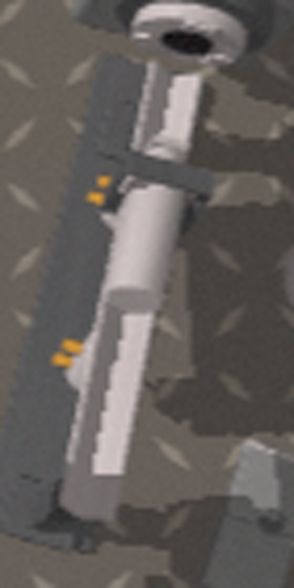

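View pics/s18c.png

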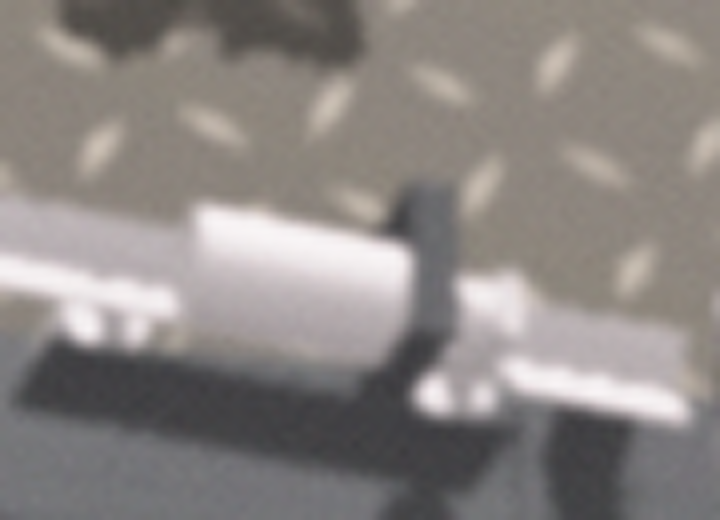

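View pics/s18.png

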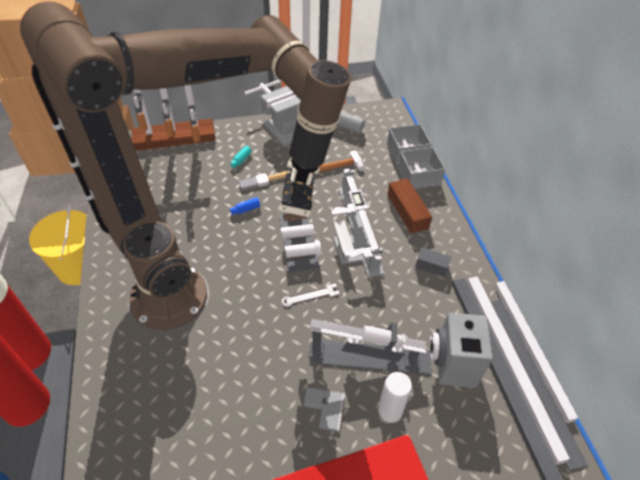

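```bash
python3 - <<'E'
from ov import *
h=np.array([.4515,-.2905,.15]); f=fr(h,-17.3,12)
s=pin(f((.1275,0,0)),-17.3,12)+poly(f,[(.18,.011,.014),(.18,-.011,.014),(.18,-.011,-.0105),(.18,.011,-.0105)],(255,0,0))
ov("side","o18",s,(340,300,430,365),8)
ov("top","o18t",s,(430,170,500,240),8)
E
```

```text
(no output)
```

View pics/o18.png

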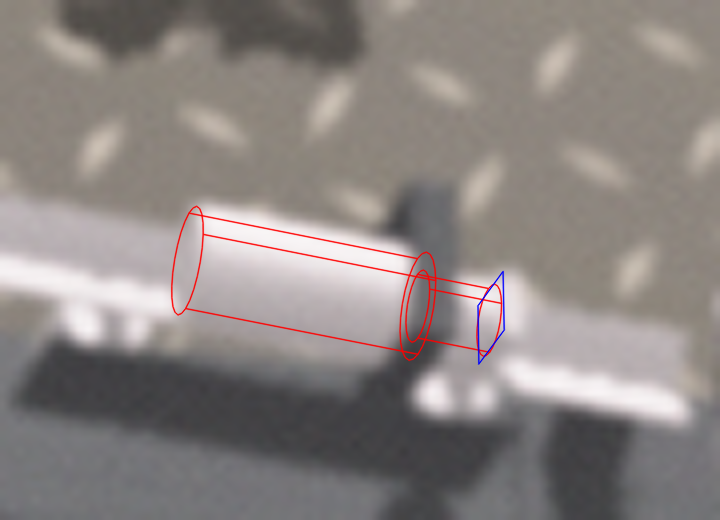

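View pics/o18t.png

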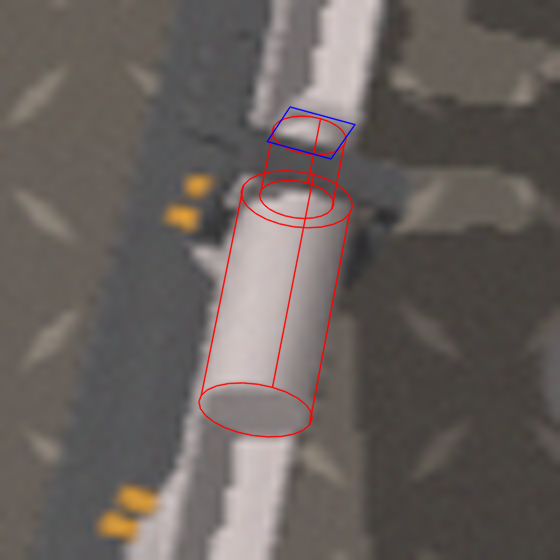

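```bash
python3 -m handwheel '[0,0,0,0,0,0, 0,0,0,0,0,0, 0,0,0,0,0,0]'; python3 -c "
from h import *
print(r.close_job())"
```

```text
time_s: 29.6
tcp_pos: [0.3997, 0.0277, 0.2947]
eef_rot: [180.0, 11.6, -17.1]
contact_force: [0.7, -0.6, -0.2]
gripper_width: 0.0005
the job is handed in; nothing more can be done
None
```

The job is done and handed in at 29.6 s. No step failed.

- **Measuring:** I took the stepped pin from the left V of the rack, laid it in the V-rest and let go. I slid the jaw shut until it stopped hard on the pin and pressed it at about 8–12 N for roughly 1.8 s. I then slid it back to a gap of about 162 mm, worked out from the arm's travel.
- **Chute:** I laid the pin in the upper end of the chute, spigot downhill. I then pushed it down under the strap until the force jumped from about 2 N to 13 N with the tool no longer moving.

**Last checks:** Both camera views show the pin under the strap. An outline of a pin resting on the stop matches in both, to about 2 mm, which is as fine as the cameras resolve. The bystanders appear to be where they started and the arm is clear, touching nothing.

**Points that disagreed or are not fully confirmed:**
- My camera estimate put the V-rest about 2 mm off; I corrected this by feel. The pin also had to be nudged 1–2 mm sideways in the chute before it seated.
- I did not read the caliper display, so the reading was not confirmed by eye.
- The push at the stop also showed about 9 N of upward force, which I put down to friction at the fingertips.

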